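# Set the sole press's thumbwheel timer and hand the setting over

### The arm

A 6-joint arm with a two-finger parallel gripper is mounted at the origin on the work surface. World frame = base frame: x ahead of the robot, y to its left, z up, the work surface at z = 0. Lengths are in m, angles in rad, forces in N, time in s.
With the tool pointing down it reaches from about 0.4 to 0.925 m from the base axis. Payload 3.4 kg.
Tool frame: the origin (TCP) lies on the centre line of the jaws, within the pads' length; the fingertips stand 25 mm ahead of it and the grasp point (between the pads) lies 6 mm ahead of it; z points along the fingers, y is the direction in which the jaws open and shut (so a half turn about z gives the same grasp; the last joint's range is limited). The gripper opens to 85 mm and grips with 20 to 120 N. Pads are 22 mm wide; open, the fingers measure 114 mm over their backs; the gripper's body (76 mm by 85 mm) begins 54 mm behind the grasp point. The pads swing forward as they close: fully open they stand 13 mm farther back than shut.
Start: joints at [1.111, 0.307, 1.506, -0, 1.328, -0.073], TCP at [0.216, 0.533, 0.221] pointing down, gripper open.
Joint ranges: [-3.12, 3.12], [-1.05, 2.28], [0.14, 2.33], [-1.42, 4.57], [0.1, 2.73], [-2.68, 2.68]. Speed limits (rad/s): [2.57, 2.57, 3.14, 3.14, 3.14, 3.14].

### API

Orientations are given as a 3x3 rotation matrix whose columns are the frame's x, y, z axes.
In Python, from cell import * gives the robot as it stands.
- The arm moves only by the shell command python3 -m pendant 'ROWS' [FORCE]. ROWS is JSON, a list of rows, each an object of numbers: "jaw": the opening in per cent of the stroke, from 0 (shut) to 100 (fully open); "dx", "dy", "dz": the shift along the tool's x, y, z in m; "roll": the turn about the tool's z in rad. A call has 1 to 10 rows; each row is the pose to reach, as a shift and turn from the pose commanded when the call began, along the tool's axes at that moment; what a row does not reach only later rows make up. A row lasts 1/12 s, in which the tool goes at most 41.7 mm and 7.16 degrees, less where a joint would pass 70% of its speed; a pose out of reach is approached as far as the arm can. A call with a gripper value outside its range is refused whole. The fingers move at their own pace and stop on an object; FORCE is the grip in N (left out, the last holds). Time passes only in rows, so rows that repeat a pose let the fingers close. It gives the time, the measured TCP pose, the force and the opening at its end, in the units of the state.
- get_state(): the state, without advancing time (a new reading comes with each control period).
- capture(name): name is "scene" or "side" or "wrist"; returns the picture (384x512x3 uint8, red, green, blue); there is no depth.
- get_calibration(name): a dict with "fx", "fy", "cx", "cy" (pixels), "k1" (the pictures are not rectified: a ray, as slopes to the right and down, at radius r is drawn at 1 + k1 r^2 times it, then the intrinsics apply), "rvec" (rotation vector, rad) and "tvec" (3), from world to camera coordinates, as OpenCV has them; the wrist camera has in their place "hand_eye" (4x4, takes a point from camera to tool coordinates, whose origin is the TCP and whose axes are the flange's). Camera axes: x right, y down, z forward; pixel columns grow to the right and rows downward; lengths in m; the calibration is good to about 2 mm. A picture is of the moment at which its call begins: read the wrist's pose just before it. get_calibration takes no time and is no camera call.
- finish_job(): hands the job in, once; it reports no verdict.
Trained networks look in the newest picture that a camera, given by its name, has taken for a name from the list of things; names that differ only in an ending like _2 or _b are one class to them, and where a whole thing is asked for, a point or a joint stands for the part that bears it (a point fixed in the world has none). Each returns a list of dicts, best first, with "p" (0 to 1); they miss things now and then, are a little off and sometimes report something else, mostly with a low value. They report only what shows in the picture. A call takes as long as a camera call.
- look_for(camera, name): "at" ([x, y, z] in m, in world coordinates, good to about 4 mm: the middle of the surface that is visible of it).
The state is a dict: "clock": time; "joint_positions": joint angles; "joint_vel": joint speeds; "joint_torque": joint torques, N m; "tcp_pos": TCP position; "ee_rot": TCP orientation; "ft_force": force on the tool from outside, world axes, zero at the start; "moment": the same for the moment, N m; "width": finger opening in m.
Only numpy, scipy, OpenCV 4.12 (cv2) and the standard library are available. Lean on these libraries where they do the work, as an engineer would, in place of code of your own. Each camera call takes 0.05 s, during which the arm holds its last target.

### The job

Set the sole press's three-wheel timer to 245 seconds by rolling its thumbwheels with a light fingertip, never loading the wheel bank with more than 20 N, so that every wheel clicks home on its digit. Then push the green button all the way in so that the press takes over the setting, and let go of it. Leave the red emergency button and the other things on the bench alone.

Things in the scene. Friction and masses are not known exactly. Their poses are not given: they have to be found in the camera images.
- console: Fixed cream steel control box, 190 x 320 x 88 mm (x, y, z). Origin: centre of its underside on the bench; x points away from the operator's side (yaw is small, so roughly away from the robot), y to the operator's left, z up. On its lid: black thumbwheel bank in the middle, green button to the right (-y), red button on yellow to the left and farther back.
- bank: Black bezel of the thumbwheel bank, 66 x 106 mm, standing 4 mm above the lid. Origin: centre of its top face, box axes. Three black wheels, 50 mm across, 18 mm wide, axles along y, stand up through it at y = +30 (hundreds), 0 (tens), -30 mm (units), x = 0, 12 mm gaps between. Worn unevenly: each crown is 10 to 16 mm above the bezel, unmeasured: feel for it. Over 20 N on the bank breaks it.
- hundreds (a joint): Angle (rad) of the left (+y) wheel: 0.628 x the digit shown. White digits 0 to 9 on the rim; the uppermost, in line with the white marks on the bezel, is the one shown. Dragging the crown towards +x of the box raises it, 15.7 mm per digit. Let go, it clicks to the nearest digit. A click takes about 2.6 N along the rim; a fingertip's friction on the hard rim is 0.45 to 0.75. Stops at 0 and 9.
- tens (a joint): Angle (rad) of the middle wheel, exactly as for the hundreds wheel: 0.628 x digit, crown dragged towards +x of the box raises it.
- units (a joint): Angle (rad) of the right (-y) wheel, exactly as for the hundreds wheel: 0.628 x digit, crown dragged towards +x of the box raises it.
- start (a joint): Travel (m) of the green button: 0 out, 0.006 fully in; springs back when let go; fully in takes 5 N.
- start_top (a point): Centre of the top of the green button, 28 mm across, 22 mm above the box lid when out. It moves straight down.
- estop (a joint): Travel (m) of the red emergency button, 38 mm across, on a yellow collar at x = +35, y = +118 mm of the box, 21 mm above the lid: 0 out. Not to be pressed.
- tin: Black polish tin with a silver lid, 66 mm across, 21 mm high, loose on the box lid behind the green button. Origin: centre of its underside. Leave it.
- hammer: Shoe hammer, wooden handle along x, steel head at +x; 240 mm long. Bystander.
- brush: Wooden shoe brush, bristles down, 190 x 45 x 46 mm. Bystander.
- glue: Adhesive jar with a red cap and yellow label, 84 mm across, 110 mm high. Bystander.
- last: Wooden shoe last standing on its sole, 250 mm long, 95 mm high. Bystander.
- thread: Magenta cone of thread, 60 mm across, 94 mm high. Bystander.
- heels: Black rubber heel block, 60 x 60 x 28 mm. Bystander.

How it is judged:
On the way, in this order (a step that is already met when the one before it is completed fails the run):
1. the wheels show 2, 4 and 5, each clicked home (value of joint hundreds between 1.157 and 1.357 rad and value of joint tens between 2.413 and 2.613 rad and value of joint units between 3.042 and 3.242 rad), for 0.2 s.
2. the green button is pushed all the way in while the wheels show 245 (all of step 1 and value of joint start above 0.005 m), for 0.04 s.
At the end, for the whole second after the job is handed in: The three wheels show 2, 4 and 5 from left to right, each within 0.1 rad (6 degrees) of its digit, and the green button and the red one stand out again (pressed in less than 1.5 mm) (all of step 1 and value of joint each of start, estop below 0.0015 m); the robot touches nothing.
It fails at once if the wheel bank is loaded with more than 20 N (contact force between anything else and bank above 20 N).
It fails at once if the red emergency button is pressed (value of joint estop above 0.0025 m).
It fails at once if another thing on the box or bench is shifted by more than 30 mm (distance of any of tin, hammer, brush, glue, last, thread, heels from where it was at the start of the episode above 0.03 m).
It also fails if it takes over 70 s, if anything falls off the work surface, if the arm or the gripper's body presses on something with over 40 N, if the wrist force passes 120 N, or if a joint passes its speed limit or range.

## Working session

There is one attempt and no reset: what is moved stays moved. The work goes in short steps, Python scripts to look and compute and a shell command to move; the robot and the scene stay as the last step left them, time stands still between calls to the robot, and variables do not carry over. Pictures are saved under pics/ and viewed, and the job is handed in when it is done.

```bash
mkdir -p pics; ls; python3 - <<'E'
from cell import *
import cv2
s=get_state()
for k,v in s.items(): print(k,v)
for n in("scene","side","wrist"):
    im=capture(n); cv2.imwrite(f"pics/{n}0.png",im[:,:,::-1])
    print(n,get_calibration(n))
for c in("scene","side"):
  for n in("bank","start_top","console","estop","tin","hundreds"):
    print(c,n,[(x["p"],x["at"]) for x in look_for(c,n)[:2]])
E
```

```text
pics
clock 0.0
joint_positions [ 1.11152735e+00  3.07594481e-01  1.50766125e+00  1.23210977e-05
  1.32837551e+00 -7.35038046e-02]
joint_vel [-0.00098978 -0.00133479 -0.00127804 -0.0003581   0.00120909 -0.00094927]
joint_torque [-3.09226812e-05 -4.57558358e+01 -2.51912463e+01 -1.76652102e-04
  1.37333554e-02  9.99409878e-06]
tcp_pos [0.21606271 0.53210448 0.22017332]
ee_rot [[-9.26509603e-01  3.76270008e-01 -9.14410720e-04]
 [ 3.76271085e-01  9.26507826e-01 -1.82203602e-03]
 [ 1.61631180e-04 -2.03220018e-03 -9.99997922e-01]]
ft_force [ 0.35741227 -0.78655043 -0.00687402]
moment [-0.01182311 -0.02173042 -0.01460854]
width 0.08538313927035587
scene {'fx': 380.0025342865273, 'fy': 380.0025342865273, 'cx': 248.76561764590875, 'cy': 188.28917407323348, 'k1': 0.008182649128467182, 'rvec': array([ 0.82158272,  2.75329219, -0.76858089]), 'tvec': array([ 0.43563905, -0.20246304,  1.41541992])}
side {'fx': 358.3481661631163, 'fy': 358.3481661631163, 'cx': 257.7475601019074, 'cy': 196.73883693652502, 'k1': 0.0210163379432432, 'rvec': array([ 2.22171058, -0.18371096,  0.09205279]), 'tvec': array(
[... 439 characters left out ...]
01],
       [ 0.00000000e+00,  0.00000000e+00,  0.00000000e+00,
         1.00000000e+00]])}
scene bank [(0.71, [0.6068, 0.0326, 0.0936])]
scene start_top [(0.43, [0.5931, -0.0857, 0.1101]), (0.28, [0.6141, 0.0266, 0.101])]
scene console [(0.8, [0.6532, 0.0612, 0.0883])]
scene estop [(0.46, [0.6952, 0.1342, 0.1086]), (0.24, [0.6134, 0.0567, 0.1007])]
scene tin [(0.63, [0.6849, -0.0677, 0.1066])]
scene hundreds [(0.39, [0.6143, 0.0577, 0.0996])]
side bank [(0.71, [0.6018, 0.0166, 0.0915])]
side start_top [(0.61, [0.5853, -0.0905, 0.1081])]
side console [(0.55, [0.6235, -0.0509, 0.0884])]
side estop []
side tin [(0.61, [0.6817, -0.0784, 0.1108])]
side hundreds [(0.49, [0.6098, 0.0524, 0.0994])]
```

View pics/scene0.png

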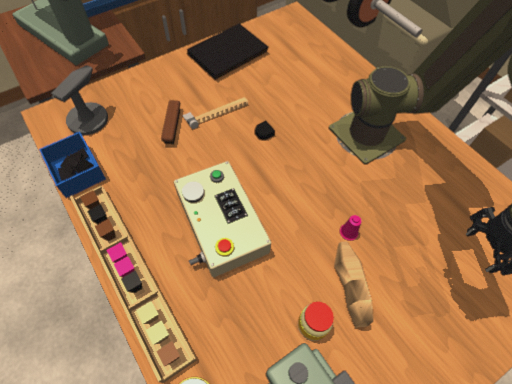

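View pics/side0.png

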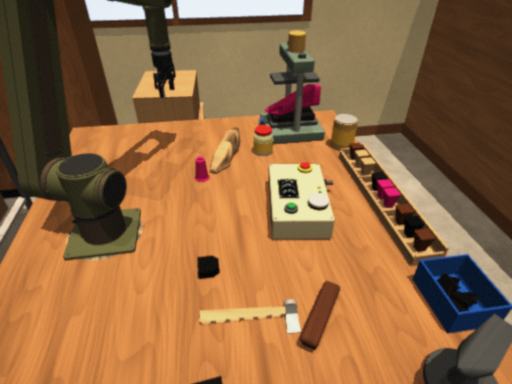

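View pics/wrist0.png

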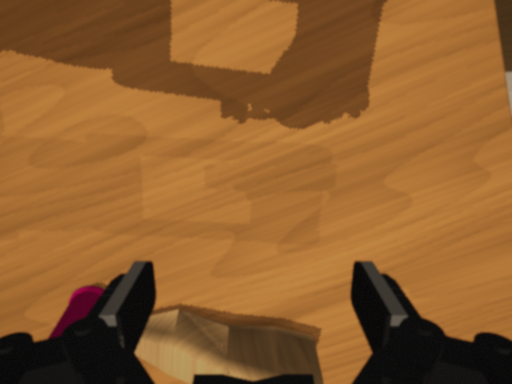

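The scene view shows the console at about (222,218), with the bank at (231,205), the green button at (217,175) and the red one at (225,246). I can't read the digits from here, so I'll bring the wrist camera over the bank.

```bash
python3 -m pendant '[{"jaw":100,"dx":-0.56,"dy":-0.38,"roll":1.42},{"jaw":100,"dx":-0.56,"dy":-0.38,"roll":1.42},{"jaw":100,"dx":-0.56,"dy":-0.38,"roll":1.42},{"jaw":100,"dx":-0.56,"dy":-0.38,"roll":1.42},{"jaw":100,"dx":-0.56,"dy":-0.38,"roll":1.42},{"jaw":100,"dx":-0.56,"dy":-0.38,"roll":1.42},{"jaw":100,"dx":-0.56,"dy":-0.38,"roll":1.42},{"jaw":100,"dx":-0.56,"dy":-0.38,"roll":1.42},{"jaw":100,"dx":-0.56,"dy":-0.38,"roll":1.42},{"jaw":100,"dx":-0.56,"dy":-0.38,"roll":1.42}]'
cat > h.py <<'E'
from cell import *
import numpy as np, cv2
def goto(xyz,yaw=None):
    s=get_state(); R=s["ee_rot"]; p=s["tcp_pos"]
    d=R.T@(np.array(xyz)-p); cur=np.arctan2(R[1,1],R[0,1])
    print("tcp",p.round(4),"yaw(tool y)",round(np.degrees(cur),2),"d",d.round(4),"roll",None if yaw is None else round(cur-np.radians(yaw),4))
def snap(n,name):
    s=get_state(); im=capture(n); cv2.imwrite(f"pics/{name}.png",im[:,:,::-1]); np.save(f"pics/{name}.npy",np.hstack([s["ee_rot"],s["tcp_pos"][:,None]]))
    return im,s
def cam(n,T=None):
    c=get_calibration(n)
    K=np.array([[c["fx"],0,c["cx"]],[0,c["fy"],c["cy"]],[0,0,1]])
    if "hand_eye" in c:
        H=c["hand_eye"]; R=T[:,:3]@H[:3,:3]; t=T[:,:3]@H[:3,3]+T[:,3]
    else:
        R=cv2.Rodrigues(c["rvec"])[0].T; t=-R@c["tvec"]
    return K,c["k1"],R,t
def back(n,uv,z,T=None):
    K,k,R,t=cam(n,T)
    p=cv2.undistortPoints(np.array([[uv]],float),K,np.array([k,0,0,0,0]))[0,0]
    d=R@np.array([p[0],p[1],1]); return t+d*(z-t[2])/d[2]
E
python3 -c "
from h import *
goto((0.59,-0.03,0.22),-14)"
```

```text
tcp [0.2164 0.5327 0.2211] yaw(tool y) 67.9 d [-0.5579 -0.3808  0.0011] roll 1.4294validation failed for argument at $[0]...
```

Every row needs all five keys.

```bash
python3 -c "
from h import *
goto((0.59,-0.03,0.22),-14)"
python3 -m pendant '[{"jaw":100,"dx":-0.56,"dy":-0.32,"dz":0,"roll":1.32},{"jaw":100,"dx":-0.56,"dy":-0.32,"dz":0,"roll":1.32},{"jaw":100,"dx":-0.56,"dy":-0.32,"dz":0,"roll":1.32},{"jaw":100,"dx":-0.56,"dy":-0.32,"dz":0,"roll":1.32},{"jaw":100,"dx":-0.56,"dy":-0.32,"dz":0,"roll":1.32},{"jaw":100,"dx":-0.56,"dy":-0.32,"dz":0,"roll":1.32},{"jaw":100,"dx":-0.56,"dy":-0.32,"dz":0,"roll":1.32},{"jaw":100,"dx":-0.56,"dy":-0.32,"dz":0,"roll":1.32},{"jaw":100,"dx":-0.56,"dy":-0.32,"dz":0,"roll":1.32},{"jaw":100,"dx":-0.56,"dy":-0.32,"dz":0,"roll":1.32}]'
python3 -c "
from h import *
goto((0.59,-0.03,0.22),-14)"
```

```text
tcp [0.2349 0.5075 0.2212] yaw(tool y) 62.35 d [-0.5639 -0.3114 -0.0018] roll 1.3326
clock: 1.67
tcp_pos: [0.4608, 0.1493, 0.2215]
ee_rot: [[0.17, 0.985, 0.001], [0.985, -0.17, 0.0], [0.0, 0.001, -1.0]]
ft_force: [-0.2, 0.5, 0.1]
width: 0.0855
tcp [0.4608 0.1493 0.2215] yaw(tool y) -9.81 d [-0.1547  0.1578  0.0015] roll 0.0731
```

```bash

python3 -m pendant '[{"jaw":100,"dx":-0.15,"dy":0.155,"dz":0,"roll":0.075},{"jaw":100,"dx":-0.15,"dy":0.155,"dz":0,"roll":0.075},{"jaw":100,"dx":-0.15,"dy":0.155,"dz":0,"roll":0.075},{"jaw":100,"dx":-0.15,"dy":0.155,"dz":0,"roll":0.075},{"jaw":100,"dx":-0.15,"dy":0.155,"dz":0,"roll":0.075},{"jaw":100,"dx":-0.15,"dy":0.155,"dz":0,"roll":0.075},{"jaw":100,"dx":-0.15,"dy":0.155,"dz":0,"roll":0.075},{"jaw":100,"dx":-0.15,"dy":0.155,"dz":0,"roll":0.075}]'
python3 -c "
from h import *
im,s=snap('wrist','w1')
for n in('bank','start_top','hundreds','tens','units','estop','tin'): print(n,[(x['p'],x['at']) for x in look_for('wrist',n)[:3]])
goto((0.59,-0.03,0.22),-14)
cv2.imwrite('pics/w1b.png',cv2.resize(im[:,:,::-1],None,fx=1.5,fy=1.5,interpolation=cv2.INTER_CUBIC))"
```

```text
clock: 2.33
tcp_pos: [0.5878, -0.0223, 0.2206]
ee_rot: [[0.239, 0.971, -0.002], [0.971, -0.239, 0.001], [0.0, -0.002, -1.0]]
ft_force: [-0.5, 1.1, -0.4]
width: 0.0851
bank [(0.93, [0.6055, 0.031, 0.0908]), (0.36, [0.6118, 0.0532, 0.1015])]
start_top [(0.68, [0.5907, -0.0791, 0.1099])]
hundreds [(0.71, [0.6137, 0.0551, 0.0985])]
tens [(0.86, [0.6063, 0.0278, 0.1017])]
units [(0.57, [0.5991, -0.004, 0.0996])]
estop []
tin [(0.69, [0.6792, -0.0655, 0.1067]), (0.67, [0.6278, -0.3488, 0.0079])]
tcp [ 0.5879 -0.0212  0.2214] yaw(tool y) -13.67 d [-0.008   0.0041  0.0014] roll 0.0058
```

View pics/w1b.png

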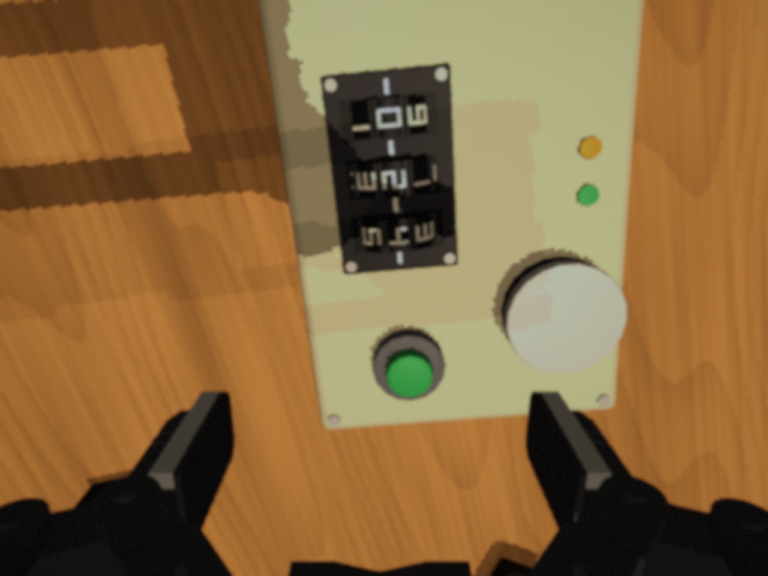

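The bank is at roughly (392,168) in the enlarged picture, with the green button at (410,375) and the tin at (565,315). I'll enlarge and rotate the picture to read the digits and measure the bezel.

```bash
python3 -c "
import cv2
im=cv2.imread('pics/w1.png')[35:190,205:315]
im=cv2.rotate(im,cv2.ROTATE_90_COUNTERCLOCKWISE)
cv2.imwrite('pics/w1c.png',cv2.resize(im,None,fx=5,fy=5,interpolation=cv2.INTER_CUBIC))"
```

```text
(no output)
```

View pics/w1c.png

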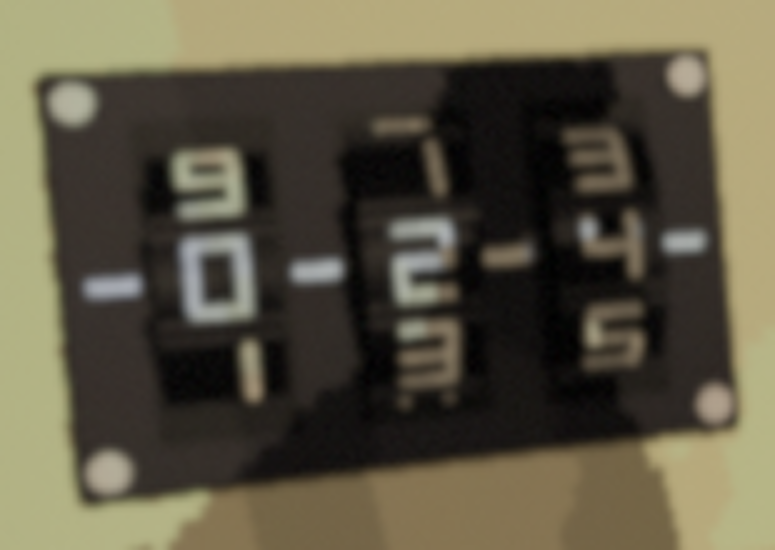

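```bash
python3 -c "
from h import *
T=np.load('pics/w1.npy')
f=lambda x,y:(314-y/5,35+x/5)
P=[back('wrist',f(*q),0.092,T) for q in((40,80),(705,50),(735,428),(85,503))]
P=np.array(P);print(P.round(4));c=P.mean(0)
for i in range(4): print(np.linalg.norm(P[i]-P[(i+1)%4]).round(4))
ey=(P[0]+P[3]-P[1]-P[2]);ex=P[0]+P[1]-P[2]-P[3]
print('c',c,'yaw',np.degrees(np.arctan2(ex[1],ex[0])),np.degrees(np.arctan2(-ey[0],ey[1])))
print('green',back('wrist',(410/1.5,375/1.5),0.110,T))
L=np.array([back('wrist',np.array(q)/1.5,0.088,T) for q in((325,428),(614,409),(642,0))]);print(L)
"

```

```text
[[ 0.6452  0.0731  0.092 ]
 [ 0.6298 -0.03    0.092 ]
 [ 0.5658 -0.0197  0.092 ]
 [ 0.5818  0.0824  0.092 ]]
0.1043
0.0649
0.1034
0.0641
c [0.60565434 0.02644329 0.092     ] yaw -8.701643365165628 -8.696754518869493
green [ 0.58998732 -0.08308749  0.11      ]
[[ 0.52681635 -0.11920635  0.088     ]
 [ 0.70842907 -0.14883689  0.088     ]
 [ 0.74264732  0.07790166  0.088     ]]
```

The wheels read 0 2 4. The bezel measures 104 x 64.5 mm against a true 106 x 66, so the fit is good: centre (0.606, 0.027), yaw about -9°. Next I'll close the fingers and move over the hundreds wheel.

```bash
python3 -c "
from h import *
goto((0.6028,0.0578,0.155),-9)"
```

```text
tcp [ 0.5879 -0.0212  0.2214] yaw(tool y) -13.67 d [ 0.0803 -0.0042  0.0664] roll -0.0814
```

```bash
python3 -m pendant '[{"jaw":0,"dx":0.04,"dy":-0.002,"dz":0,"roll":-0.08},{"jaw":0,"dx":0.08,"dy":-0.004,"dz":0.02,"roll":-0.08},{"jaw":0,"dx":0.08,"dy":-0.004,"dz":0.05,"roll":-0.08},{"jaw":0,"dx":0.08,"dy":-0.004,"dz":0.066,"roll":-0.08},{"jaw":0,"dx":0.08,"dy":-0.004,"dz":0.066,"roll":-0.08},{"jaw":0,"dx":0.08,"dy":-0.004,"dz":0.066,"roll":-0.08},{"jaw":0,"dx":0.08,"dy":-0.004,"dz":0.066,"roll":-0.08},{"jaw":0,"dx":0.08,"dy":-0.004,"dz":0.066,"roll":-0.08}]' 30
python3 -c "
from h import *
im,s=snap('wrist','w2');snap('side','s2')
print(s['width'],s['ft_force'])
goto((0.6028,0.0578,0.140),-9)
cv2.imwrite('pics/w2b.png',cv2.resize(im[:,:,::-1],None,fx=1.5,fy=1.5,interpolation=cv2.INTER_CUBIC))"
```

```text
clock: 3.4
tcp_pos: [0.6048, 0.0561, 0.1569]
ee_rot: [[0.16, 0.987, 0.003], [0.987, -0.16, 0.0], [0.001, 0.003, -1.0]]
ft_force: [-0.3, -0.6, 0.6]
width: 0.0002
0.00018837230496188524 [-0.31338339 -0.58083827  0.58131506]
tcp [0.6045 0.056  0.1568] yaw(tool y) -9.21 d [ 0.0015 -0.0021  0.0168] roll -0.0036
```

View pics/w2b.png

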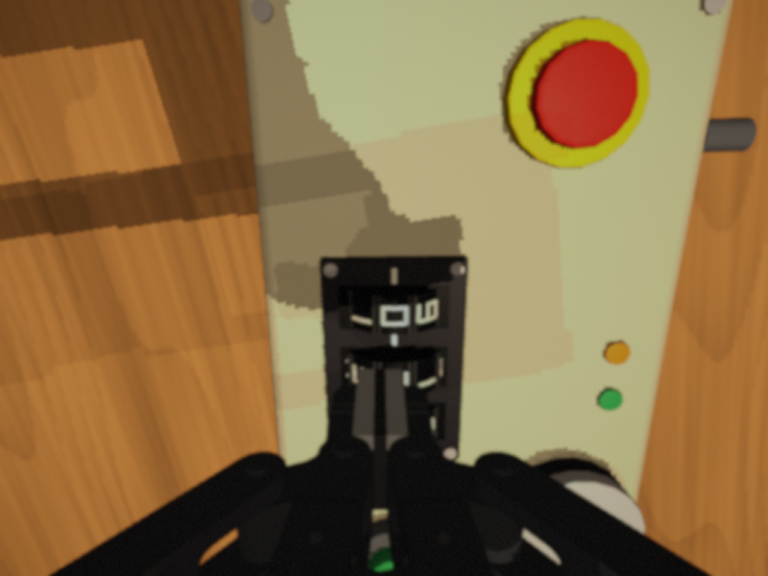

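```bash
python3 -c "
from h import *
T=np.load('pics/w2.npy')
print(back('wrist',(395/1.5,315/1.5),0.106,T))
P=np.array([back('wrist',np.array(q)/1.5,0.092,T) for q in((321,258),(466,258))]);print(P, P.mean(0)+0.053*np.array([-.156,-.988,0])-0.033*0, np.linalg.norm(P[1]-P[0]))
"
```

```text
[0.61121277 0.0575854  0.106     ]
[[0.5828328  0.08381253 0.092     ]
 [0.64562527 0.07355049 0.092     ]] [0.60596104 0.02631751 0.092     ] 0.0636254933448381
```

```bash
python3 -m pendant '[{"jaw":0,"dx":0.001,"dy":-0.002,"dz":0.012,"roll":0},{"jaw":0,"dx":0.001,"dy":-0.002,"dz":0.016,"roll":0},{"jaw":0,"dx":0.001,"dy":-0.002,"dz":0.016,"roll":0}]'
```

```text
clock: 3.75
tcp_pos: [0.6009, 0.0574, 0.1387]
ee_rot: [[0.16, 0.987, -0.001], [0.987, -0.16, -0.0], [-0.0, -0.001, -1.0]]
ft_force: [0.4, -0.4, 0.1]
width: 0.0002
```

```bash
for i in 1 2; do :; done; python3 -m pendant '[{"jaw":0,"dx":0,"dy":0.002,"dz":0.002,"roll":0},{"jaw":0,"dx":0,"dy":0.002,"dz":0.003,"roll":0}]'; python3 -m pendant '[{"jaw":0,"dx":0,"dy":0,"dz":0.001,"roll":0},{"jaw":0,"dx":0,"dy":0,"dz":0.001,"roll":0}]'
```

```text
clock: 3.92
tcp_pos: [0.6044, 0.0572, 0.1365]
ee_rot: [[0.16, 0.987, 0.001], [0.987, -0.16, -0.0], [0.0, 0.001, -1.0]]
ft_force: [-0.9, 0.7, -0.1]
width: 0.0001
clock: 4.08
tcp_pos: [0.6038, 0.0573, 0.1352]
ee_rot: [[0.159, 0.987, 0.0], [0.987, -0.159, -0.0], [0.0, 0.0, -1.0]]
ft_force: [-0.2, 0.5, 0.0]
width: 0.0002
```

```bash
 python3 -m pendant '[{"jaw":0,"dx":0,"dy":0,"dz":0.001,"roll":0},{"jaw":0,"dx":0,"dy":0,"dz":0.001,"roll":0}]'
```

```text
clock: 4.25
tcp_pos: [0.6036, 0.0574, 0.1341]
ee_rot: [[0.159, 0.987, -0.0], [0.987, -0.159, -0.0], [-0.0, -0.0, -1.0]]
ft_force: [-0.1, 0.2, 0.2]
width: 0.0002
```

```bash
 python3 -m pendant '[{"jaw":0,"dx":0,"dy":0,"dz":0.001,"roll":0},{"jaw":0,"dx":0,"dy":0,"dz":0.001,"roll":0}]'
```

```text
clock: 4.42
tcp_pos: [0.6035, 0.0574, 0.133]
ee_rot: [[0.159, 0.987, -0.0], [0.987, -0.159, -0.0], [-0.0, -0.0, -1.0]]
ft_force: [0.4, 0.6, -0.5]
width: 0.0001
```

```bash
 python3 -m pendant '[{"jaw":0,"dx":0,"dy":0,"dz":0.0005,"roll":0},{"jaw":0,"dx":0,"dy":0,"dz":0.0005,"roll":0}]'
```

```text
clock: 4.58
tcp_pos: [0.6035, 0.0574, 0.1325]
ee_rot: [[0.159, 0.987, -0.0], [0.987, -0.159, -0.0], [-0.0, -0.0, -1.0]]
ft_force: [-0.7, 0.3, 0.3]
width: 0.0001
```

```bash
 python3 -m pendant '[{"jaw":0,"dx":0,"dy":0,"dz":0.0005,"roll":0},{"jaw":0,"dx":0,"dy":0,"dz":0.0005,"roll":0}]'
```

```text
clock: 4.75
tcp_pos: [0.6036, 0.0574, 0.1321]
ee_rot: [[0.159, 0.987, -0.0], [0.987, -0.159, -0.0], [-0.0, -0.0, -1.0]]
ft_force: [0.4, -0.7, 0.2]
width: 0.0003
```

```bash
 python3 -m pendant '[{"jaw":0,"dx":0,"dy":0,"dz":0.0005,"roll":0},{"jaw":0,"dx":0,"dy":0,"dz":0.0005,"roll":0}]'
```

```text
clock: 4.92
tcp_pos: [0.6036, 0.0574, 0.1315]
ee_rot: [[0.159, 0.987, -0.0], [0.987, -0.159, 0.0], [-0.0, -0.0, -1.0]]
ft_force: [0.1, 1.3, -0.2]
width: -0.0002
```

```bash
 python3 -m pendant '[{"jaw":0,"dx":0,"dy":0,"dz":0.0005,"roll":0},{"jaw":0,"dx":0,"dy":0,"dz":0.0005,"roll":0}]'
```

```text
clock: 5.08
tcp_pos: [0.6036, 0.0574, 0.131]
ee_rot: [[0.159, 0.987, -0.0], [0.987, -0.159, 0.0], [0.0, -0.0, -1.0]]
ft_force: [-0.2, 1.5, -0.3]
width: 0.0002
```

```bash
 python3 -m pendant '[{"jaw":0,"dx":0,"dy":0,"dz":0.0005,"roll":0},{"jaw":0,"dx":0,"dy":0,"dz":0.0005,"roll":0}]'
```

```text
clock: 5.25
tcp_pos: [0.6036, 0.0574, 0.1305]
ee_rot: [[0.159, 0.987, -0.0], [0.987, -0.159, -0.0], [-0.0, -0.0, -1.0]]
ft_force: [0.1, -0.2, -0.4]
width: -0.0
```

```bash
 python3 -m pendant '[{"jaw":0,"dx":0,"dy":0,"dz":0.0005,"roll":0},{"jaw":0,"dx":0,"dy":0,"dz":0.0005,"roll":0}]'
```

```text
clock: 5.42
tcp_pos: [0.6036, 0.0574, 0.13]
ee_rot: [[0.159, 0.987, -0.0], [0.987, -0.159, -0.0], [-0.0, -0.0, -1.0]]
ft_force: [-1.4, -0.1, 0.4]
width: 0.0001
```

```bash
 python3 -m pendant '[{"jaw":0,"dx":0,"dy":0,"dz":0.0005,"roll":0},{"jaw":0,"dx":0,"dy":0,"dz":0.0005,"roll":0}]'
```

```text
clock: 5.58
tcp_pos: [0.6036, 0.0574, 0.1295]
ee_rot: [[0.159, 0.987, -0.0], [0.987, -0.159, -0.0], [-0.0, -0.0, -1.0]]
ft_force: [1.0, 0.4, -0.4]
width: 0.0
```

```bash
 python3 -m pendant '[{"jaw":0,"dx":0,"dy":0,"dz":0.0005,"roll":0},{"jaw":0,"dx":0,"dy":0,"dz":0.0005,"roll":0}]'
```

```text
clock: 5.75
tcp_pos: [0.6036, 0.0574, 0.129]
ee_rot: [[0.159, 0.987, -0.0], [0.987, -0.159, -0.0], [-0.0, -0.0, -1.0]]
ft_force: [-0.4, -0.6, -0.6]
width: -0.0001
```

```bash
 python3 -m pendant '[{"jaw":0,"dx":0,"dy":0,"dz":0.0005,"roll":0},{"jaw":0,"dx":0,"dy":0,"dz":0.0005,"roll":0}]'
```

```text
clock: 5.92
tcp_pos: [0.6036, 0.0574, 0.1285]
ee_rot: [[0.159, 0.987, -0.0], [0.987, -0.159, 0.0], [0.0, -0.0, -1.0]]
ft_force: [-0.0, -0.6, -0.3]
width: -0.0002
```

```bash
 python3 -m pendant '[{"jaw":0,"dx":0,"dy":0,"dz":0.0005,"roll":0},{"jaw":0,"dx":0,"dy":0,"dz":0.0005,"roll":0}]'
```

```text
clock: 6.08
tcp_pos: [0.6035, 0.0574, 0.128]
ee_rot: [[0.159, 0.987, -0.0], [0.987, -0.159, -0.0], [-0.0, -0.0, -1.0]]
ft_force: [-0.9, -0.3, -0.5]
width: 0.0002
```

```bash
 python3 -m pendant '[{"jaw":0,"dx":0,"dy":0,"dz":0.0005,"roll":0},{"jaw":0,"dx":0,"dy":0,"dz":0.0005,"roll":0}]'
```

```text
clock: 6.25
tcp_pos: [0.6036, 0.0574, 0.1275]
ee_rot: [[0.159, 0.987, -0.0], [0.987, -0.159, -0.0], [-0.0, -0.0, -1.0]]
ft_force: [-0.5, 0.9, 1.2]
width: -0.0004
```

```bash
 python3 -m pendant '[{"jaw":0,"dx":0,"dy":0,"dz":0.0005,"roll":0},{"jaw":0,"dx":0,"dy":0,"dz":0.0005,"roll":0}]'
```

```text
clock: 6.42
tcp_pos: [0.6035, 0.0574, 0.127]
ee_rot: [[0.159, 0.987, -0.0], [0.987, -0.159, -0.0], [-0.0, -0.0, -1.0]]
ft_force: [-0.6, -0.8, 0.3]
width: 0.0
```

```bash
 python3 -m pendant '[{"jaw":0,"dx":0,"dy":0,"dz":0.0005,"roll":0},{"jaw":0,"dx":0,"dy":0,"dz":0.0005,"roll":0}]'
```

```text
clock: 6.58
tcp_pos: [0.6035, 0.0574, 0.1265]
ee_rot: [[0.159, 0.987, -0.0], [0.987, -0.159, 0.0], [-0.0, -0.0, -1.0]]
ft_force: [-0.1, -0.2, -0.1]
width: 0.0002
```

```bash
python3 -c "
from h import *
im=capture('side');cv2.imwrite('pics/s3.png',cv2.resize(im[150:250,250:350,::-1],None,fx=6,fy=6,interpolation=cv2.INTER_CUBIC))
im=capture('wrist');cv2.imwrite('pics/w3.png',cv2.resize(im[:,:,::-1],None,fx=1.5,fy=1.5,interpolation=cv2.INTER_CUBIC))"
```

```text
(no output)
```

View pics/s3.png

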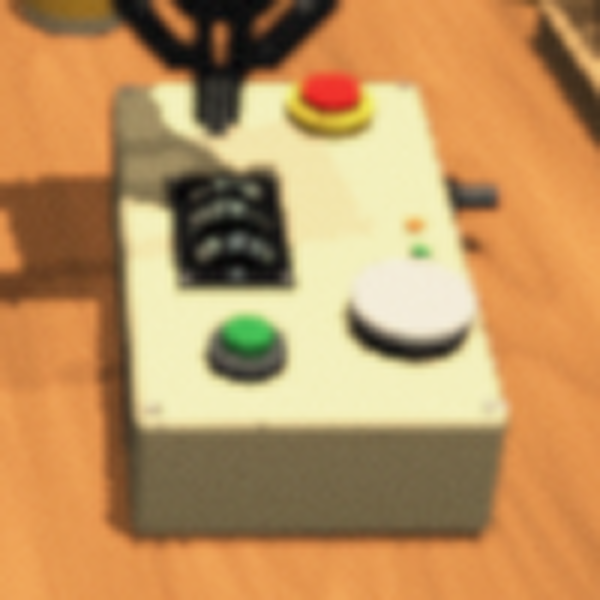

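View pics/w3.png

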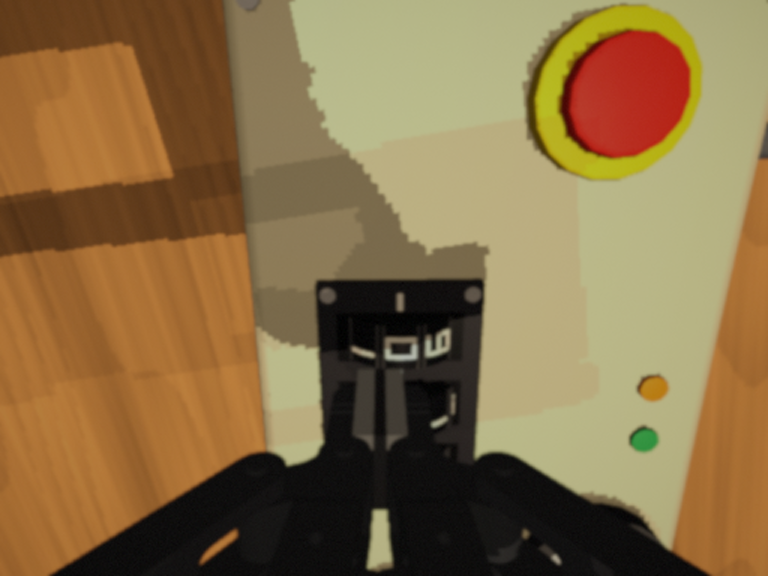

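```bash
 python3 -m pendant '[{"jaw":0,"dx":0,"dy":0,"dz":0.0005,"roll":0},{"jaw":0,"dx":0,"dy":0,"dz":0.0005,"roll":0}]'; python3 -c "
from h import *
s=get_state();T=np.hstack([s['ee_rot'],s['tcp_pos'][:,None]])
for n in('side','wrist'):
  K,k,R,t=cam(n,T)
  for z in(0.13,0.12,.11,.1,.09):
    p=np.array([.6035,.0574,z]); r=cv2.Rodrigues(R.T)[0]
    print(n,z,cv2.projectPoints(p[None],r,-R.T@t,K,np.array([k,0,0,0,0]))[0].ravel()*(1 if n=='side' else 1.5))
"
```

```text
clock: 6.85
tcp_pos: [0.6036, 0.0574, 0.126]
ee_rot: [[0.159, 0.987, -0.0], [0.987, -0.159, 0.0], [-0.0, -0.0, -1.0]]
ft_force: [-0.3, -0.7, -0.0]
width: 0.0002
side 0.13 [285.17523501 173.26076561]
side 0.12 [285.03289596 175.71956392]
side 0.11 [284.89204152 178.15359636]
side 0.1 [284.7526478  180.56324919]
side 0.09 [284.61469146 182.94890045]
wrist 0.13 [381.56430063 384.70512025]
wrist 0.12 [381.42077741 370.17990161]
wrist 0.11 [381.29189967 357.1313451 ]
wrist 0.1 [381.17552083 345.34376007]
wrist 0.09 [381.06989651 334.64174169]
```

The pictures disagree with "tip 25 mm ahead of the TCP": in both views the tip still looks well above the wheel, at z of about 0.135. I'll measure the tip's height directly.

```bash
python3 -m pendant '[{"jaw":0,"dx":0,"dy":0,"dz":0.0005,"roll":0},{"jaw":0,"dx":0,"dy":0,"dz":0.001,"roll":0},{"jaw":0,"dx":0,"dy":0,"dz":0.001,"roll":0}]'; python3 -c "
from h import *
im=capture('side');cv2.imwrite('pics/s4.png',cv2.resize(im[140:200,250:320,::-1],None,fx=10,fy=10,interpolation=cv2.INTER_NEAREST))
im=capture('wrist');cv2.imwrite('pics/w4.png',cv2.resize(np.clip(im[170:300,170:340,::-1]*2.0,0,255).astype('uint8'),None,fx=4.5,fy=4.5,interpolation=cv2.INTER_CUBIC))"
```

```text
clock: 7.1
tcp_pos: [0.6035, 0.0574, 0.125]
ee_rot: [[0.159, 0.987, -0.0], [0.987, -0.159, -0.0], [-0.0, -0.0, -1.0]]
ft_force: [-0.7, 0.5, 0.0]
width: 0.0003
```

View pics/s4.png

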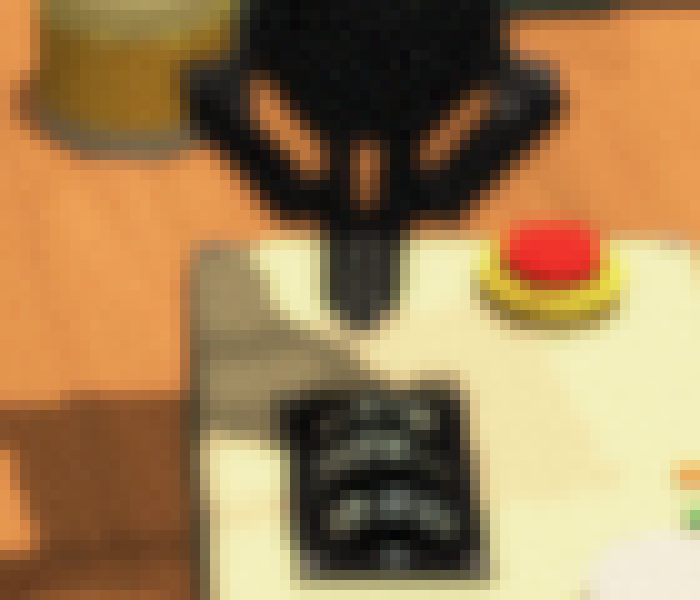

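View pics/w4.png

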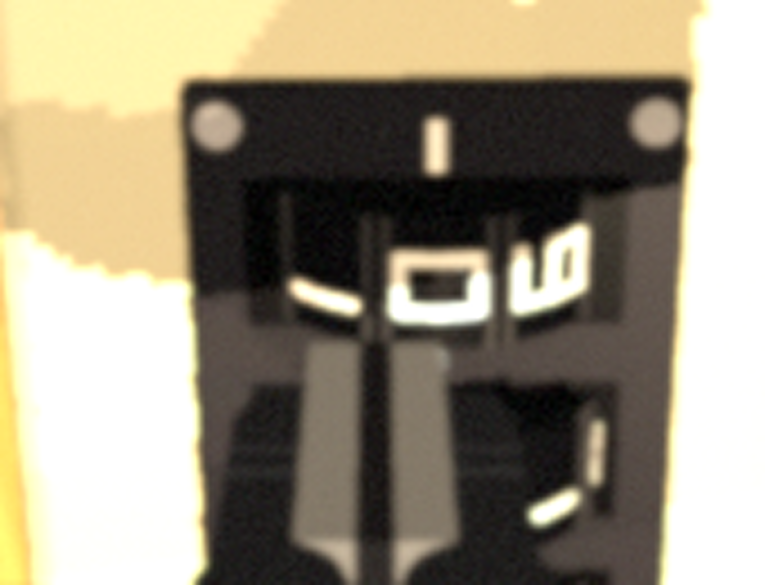

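```bash
python3 -c "
from h import *
s=get_state();T=np.hstack([s['ee_rot'],s['tcp_pos'][:,None]])
def pr(n,p):
  K,k,R,t=cam(n,T); return cv2.projectPoints(np.array(p,float)[None],cv2.Rodrigues(R.T)[0],-R.T@t,K,np.array([k,0,0,0,0]))[0].ravel().round(1)
print('bez far',pr('side',(.6143,.0789,.092)))
print('bez near',pr('side',(.5977,-.0259,.092)))
print('estop',pr('side',(.606+.035*.988+.118*.156-0,.0265+.118*.988-.035*.156,.109)))
for a in(-.03,-.02,-.01,0,.01,.02,.025):
  print(a,[pr('wrist',T[:,:3]@np.array([x,0,a])+T[:,3]) for x in(0.006,.011)],pr('side',T[:,:3]@np.array([-.011,0,a])+T[:,3]))
"
```

```text
bez far [286.3 178.7]
bez near [288.6 197.3]
estop [295.  164.4]
-0.03 [array([254.8, 275.2]), array([254.8, 264.5])] [285.8 168.8]
-0.02 [array([254.7, 262.6]), array([254.7, 252.5])] [285.6 171.3]
-0.01 [array([254.6, 251.5]), array([254.6, 241.9])] [285.5 173.8]
0 [array([254.4, 241.7]), array([254.5, 232.5])] [285.3 176.3]
0.01 [array([254.3, 232.9]), array([254.4, 224.1])] [285.2 178.8]
0.02 [array([254.3, 225. ]), array([254.3, 216.6])] [285.1 181.2]
0.025 [array([254.2, 221.3]), array([254.2, 213.1])] [285.  182.4]
```

Both cameras put the shut tip about 14 mm behind the TCP rather than 25 mm ahead. The tip is therefore near z 0.139, which explains why I felt nothing. I'll trust the pictures and go down towards contact, expected at a TCP z of 0.088–0.094.

```bash
python3 -m pendant '[{"jaw":0,"dx":0,"dy":0,"dz":0.002,"roll":0},{"jaw":0,"dx":0,"dy":0,"dz":0.004,"roll":0},{"jaw":0,"dx":0,"dy":0,"dz":0.004,"roll":0}]'; python3 -c "
from h import *
print(get_state()['ft_force'])"
```

```text
clock: 7.45
tcp_pos: [0.6032, 0.0574, 0.1206]
ee_rot: [[0.159, 0.987, -0.001], [0.987, -0.159, -0.0], [-0.0, -0.001, -1.0]]
ft_force: [-0.2, 0.4, -0.1]
width: -0.0005
[-0.17755978  0.39088122 -0.09076463]
```

```bash
python3 -m pendant '[{"jaw":0,"dx":0,"dy":0,"dz":0.003,"roll":0},{"jaw":0,"dx":0,"dy":0,"dz":0.006,"roll":0},{"jaw":0,"dx":0,"dy":0,"dz":0.009,"roll":0},{"jaw":0,"dx":0,"dy":0,"dz":0.012,"roll":0},{"jaw":0,"dx":0,"dy":0,"dz":0.014,"roll":0},{"jaw":0,"dx":0,"dy":0,"dz":0.014,"roll":0}]'; python3 -c "
from h import *
im=capture('side');cv2.imwrite('pics/s5.png',cv2.resize(im[140:200,250:320,::-1],None,fx=10,fy=10,interpolation=cv2.INTER_NEAREST))"
```

```text
clock: 7.95
tcp_pos: [0.6031, 0.0574, 0.1064]
ee_rot: [[0.159, 0.987, -0.001], [0.987, -0.159, 0.0], [-0.0, -0.001, -1.0]]
ft_force: [0.2, -0.1, 0.6]
width: -0.0001
```

View pics/s5.png

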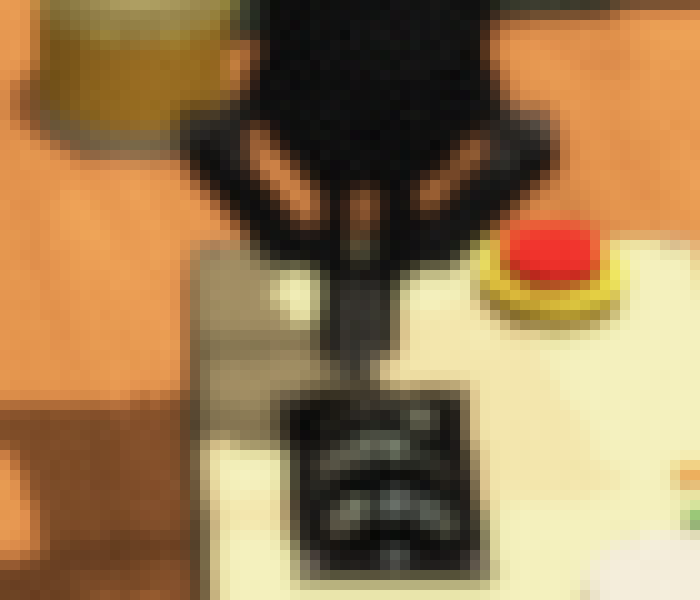

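```bash
python3 -m pendant '[{"jaw":0,"dx":0,"dy":0,"dz":0.001,"roll":0},{"jaw":0,"dx":0,"dy":0,"dz":0.002,"roll":0},{"jaw":0,"dx":0,"dy":0,"dz":0.002,"roll":0}]'
```

```text
clock: 8.25
tcp_pos: [0.6036, 0.0574, 0.1051]
ee_rot: [[0.159, 0.987, 0.0], [0.987, -0.159, -0.0], [-0.0, 0.0, -1.0]]
ft_force: [-0.2, -0.3, -0.4]
width: -0.0
```

```bash
python3 -m pendant '[{"jaw":0,"dx":0,"dy":0,"dz":0.001,"roll":0},{"jaw":0,"dx":0,"dy":0,"dz":0.002,"roll":0},{"jaw":0,"dx":0,"dy":0,"dz":0.002,"roll":0}]'
```

```text
clock: 8.5
tcp_pos: [0.6035, 0.0574, 0.1029]
ee_rot: [[0.159, 0.987, -0.0], [0.987, -0.159, -0.0], [-0.0, -0.0, -1.0]]
ft_force: [-0.4, -0.2, -0.3]
width: -0.0
```

```bash
python3 -c "
from h import *
im=capture('wrist');cv2.imwrite('pics/w6.png',cv2.resize(np.clip(im[170:300,170:340,::-1]*2.0,0,255).astype('uint8'),None,fx=4.5,fy=4.5,interpolation=cv2.INTER_CUBIC))
im=capture('side');cv2.imwrite('pics/s6.png',cv2.resize(im[140:200,250:320,::-1],None,fx=10,fy=10,interpolation=cv2.INTER_NEAREST))"
```

```text
(no output)
```

View pics/s6.png

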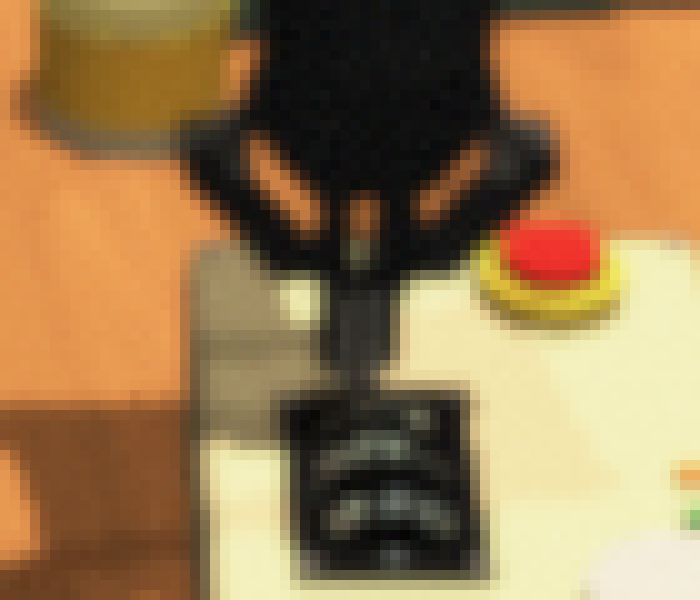

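View pics/w6.png

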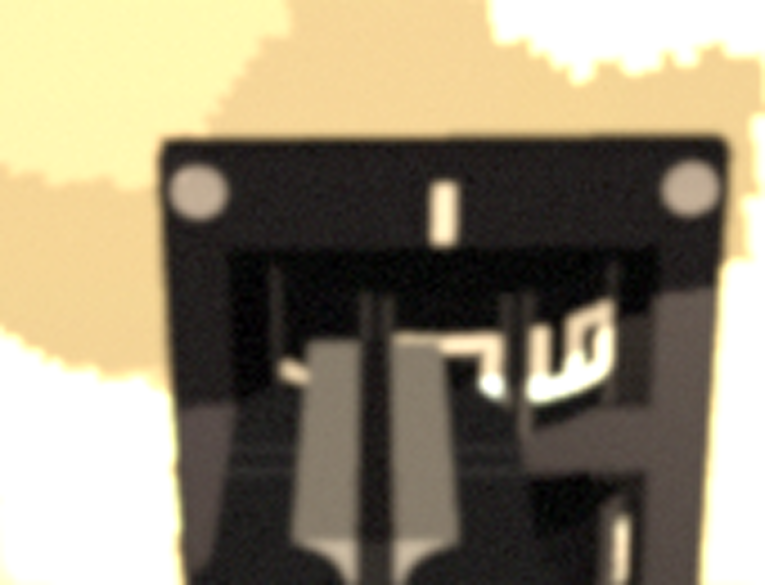

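```bash
python3 -m pendant '[{"jaw":0,"dx":0,"dy":0,"dz":0.001,"roll":0},{"jaw":0,"dx":0,"dy":0,"dz":0.002,"roll":0},{"jaw":0,"dx":0,"dy":0,"dz":0.002,"roll":0}]'
```

```text
clock: 8.85
tcp_pos: [0.6034, 0.0574, 0.1009]
ee_rot: [[0.159, 0.987, -0.0], [0.987, -0.159, 0.0], [-0.0, -0.0, -1.0]]
ft_force: [0.1, -0.7, 0.1]
width: 0.0002
```

```bash
python3 -m pendant '[{"jaw":0,"dx":0,"dy":0,"dz":0.001,"roll":0},{"jaw":0,"dx":0,"dy":0,"dz":0.002,"roll":0},{"jaw":0,"dx":0,"dy":0,"dz":0.002,"roll":0}]'
```

```text
clock: 9.1
tcp_pos: [0.6034, 0.0574, 0.0988]
ee_rot: [[0.159, 0.987, -0.0], [0.987, -0.159, 0.0], [-0.0, -0.0, -1.0]]
ft_force: [-0.7, 0.4, -0.4]
width: 0.0001
```

```bash
python3 -m pendant '[{"jaw":0,"dx":0,"dy":0,"dz":0.001,"roll":0},{"jaw":0,"dx":0,"dy":0,"dz":0.001,"roll":0}]'
```

```text
clock: 9.27
tcp_pos: [0.6035, 0.0574, 0.0979]
ee_rot: [[0.159, 0.987, -0.0], [0.987, -0.159, -0.0], [-0.0, -0.0, -1.0]]
ft_force: [-0.6, 0.6, 0.8]
width: -0.0
```

```bash
python3 -m pendant '[{"jaw":0,"dx":0,"dy":0,"dz":0.001,"roll":0},{"jaw":0,"dx":0,"dy":0,"dz":0.001,"roll":0}]'
```

```text
clock: 9.43
tcp_pos: [0.6035, 0.0574, 0.097]
ee_rot: [[0.159, 0.987, -0.0], [0.987, -0.159, -0.0], [-0.0, -0.0, -1.0]]
ft_force: [0.7, -0.3, -1.0]
width: -0.0003
```

```bash
python3 -m pendant '[{"jaw":0,"dx":0,"dy":0,"dz":0.0005,"roll":0},{"jaw":0,"dx":0,"dy":0,"dz":0.0005,"roll":0}]'; python3 -m pendant '[{"jaw":0,"dx":0,"dy":0,"dz":0.0005,"roll":0},{"jaw":0,"dx":0,"dy":0,"dz":0.0005,"roll":0}]'
```

```text
clock: 9.6
tcp_pos: [0.6036, 0.0574, 0.0965]
ee_rot: [[0.159, 0.987, -0.0], [0.987, -0.159, -0.0], [-0.0, -0.0, -1.0]]
ft_force: [-0.3, 0.3, 0.4]
width: 0.0004
clock: 9.77
tcp_pos: [0.6036, 0.0574, 0.096]
ee_rot: [[0.159, 0.987, -0.0], [0.987, -0.159, -0.0], [-0.0, -0.0, -1.0]]
ft_force: [-0.8, -0.9, 0.2]
width: 0.0002
```

```bash
python3 -m pendant '[{"jaw":0,"dx":0,"dy":0,"dz":0.0005,"roll":0},{"jaw":0,"dx":0,"dy":0,"dz":0.0005,"roll":0}]'; python3 -m pendant '[{"jaw":0,"dx":0,"dy":0,"dz":0.0005,"roll":0},{"jaw":0,"dx":0,"dy":0,"dz":0.0005,"roll":0}]'
```

```text
clock: 9.93
tcp_pos: [0.6036, 0.0574, 0.0956]
ee_rot: [[0.159, 0.987, -0.0], [0.987, -0.159, 0.0], [-0.0, -0.0, -1.0]]
ft_force: [0.2, -0.1, -0.3]
width: 0.0
clock: 10.1
tcp_pos: [0.6035, 0.0574, 0.095]
ee_rot: [[0.159, 0.987, -0.0], [0.987, -0.159, 0.0], [-0.0, -0.0, -1.0]]
ft_force: [0.5, 0.3, 0.3]
width: 0.0001
```

```bash
python3 -m pendant '[{"jaw":0,"dx":0,"dy":0,"dz":0.0005,"roll":0},{"jaw":0,"dx":0,"dy":0,"dz":0.0005,"roll":0}]'
```

```text
clock: 10.27
tcp_pos: [0.6036, 0.0574, 0.0945]
ee_rot: [[0.159, 0.987, -0.0], [0.987, -0.159, 0.0], [-0.0, -0.0, -1.0]]
ft_force: [-0.7, -0.1, 1.0]
width: 0.0001
```

```bash
python3 -m pendant '[{"jaw":0,"dx":0,"dy":0,"dz":0.0005,"roll":0},{"jaw":0,"dx":0,"dy":0,"dz":0.0005,"roll":0}]'
```

```text
clock: 10.43
tcp_pos: [0.6035, 0.0574, 0.094]
ee_rot: [[0.159, 0.987, -0.0], [0.987, -0.159, -0.0], [-0.0, -0.0, -1.0]]
ft_force: [-0.4, -0.2, 0.8]
width: 0.0
```

```bash
python3 -m pendant '[{"jaw":0,"dx":0,"dy":0,"dz":0.0005,"roll":0},{"jaw":0,"dx":0,"dy":0,"dz":0.0005,"roll":0}]'
```

```text
clock: 10.6
tcp_pos: [0.6036, 0.0574, 0.0935]
ee_rot: [[0.159, 0.987, -0.0], [0.987, -0.159, -0.0], [-0.0, -0.0, -1.0]]
ft_force: [-0.5, 1.4, 0.2]
width: 0.0002
```

```bash
python3 -m pendant '[{"jaw":0,"dx":0,"dy":0,"dz":0.0005,"roll":0},{"jaw":0,"dx":0,"dy":0,"dz":0.0005,"roll":0}]'
```

```text
clock: 10.77
tcp_pos: [0.6036, 0.0574, 0.093]
ee_rot: [[0.159, 0.987, -0.0], [0.987, -0.159, 0.0], [0.0, -0.0, -1.0]]
ft_force: [0.4, -0.3, -0.1]
width: 0.0002
```

Still free, so I'll check the picture.

```bash
python3 -c "
from h import *
im=capture('side');cv2.imwrite('pics/s7.png',cv2.resize(im[140:200,250:320,::-1],None,fx=10,fy=10,interpolation=cv2.INTER_NEAREST))
im=capture('wrist');cv2.imwrite('pics/w7.png',cv2.resize(np.clip(im[170:300,170:340,::-1]*2.0,0,255).astype('uint8'),None,fx=4.5,fy=4.5,interpolation=cv2.INTER_CUBIC))"
```

```text
(no output)
```

View pics/s7.png

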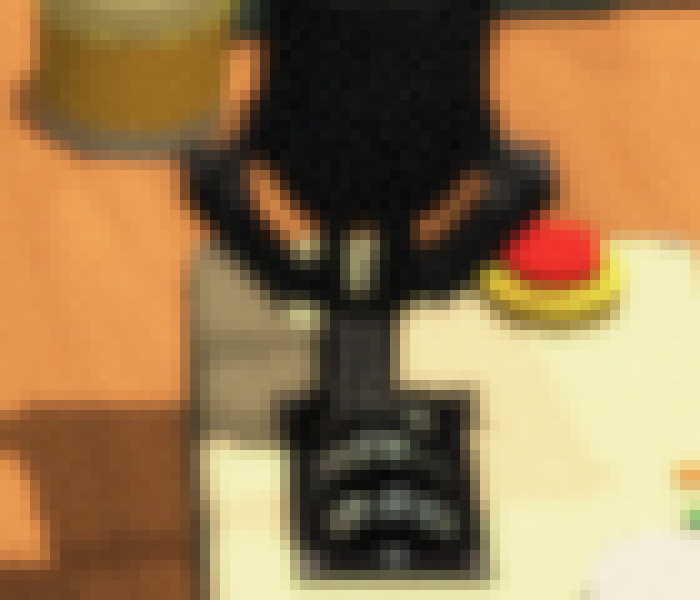

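View pics/w7.png

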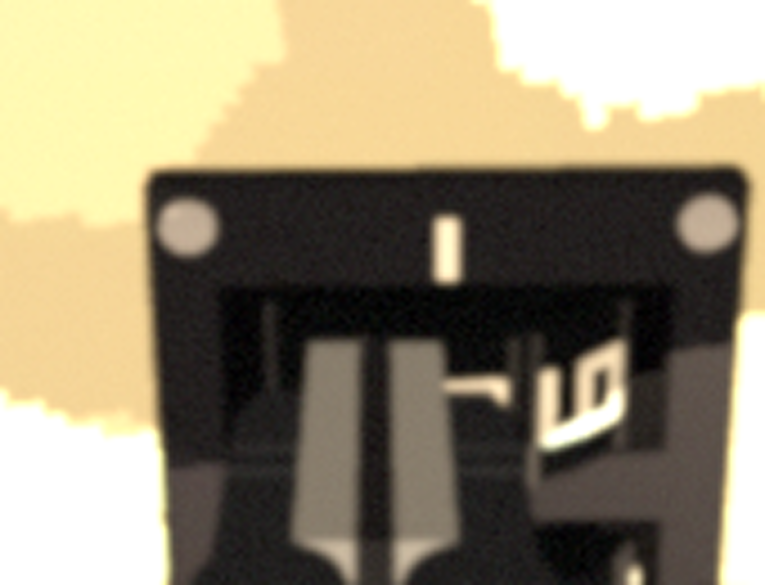

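```bash
python3 -m pendant '[{"jaw":0,"dx":0,"dy":0,"dz":0.0005,"roll":0},{"jaw":0,"dx":0,"dy":0,"dz":0.0005,"roll":0}]'
```

```text
clock: 11.03
tcp_pos: [0.6036, 0.0574, 0.0925]
ee_rot: [[0.159, 0.987, -0.0], [0.987, -0.159, 0.0], [-0.0, -0.0, -1.0]]
ft_force: [0.6, -0.1, 0.4]
width: -0.0
```

```bash
python3 -m pendant '[{"jaw":0,"dx":0,"dy":0,"dz":0.0005,"roll":0},{"jaw":0,"dx":0,"dy":0,"dz":0.0005,"roll":0}]'
```

```text
clock: 11.2
tcp_pos: [0.6037, 0.0574, 0.0922]
ee_rot: [[0.159, 0.987, 0.0], [0.987, -0.159, -0.0], [0.0, 0.0, -1.0]]
ft_force: [-0.4, -0.4, -0.6]
width: -0.0001
```

```bash
python3 -m pendant '[{"jaw":0,"dx":0,"dy":0,"dz":0.0005,"roll":0},{"jaw":0,"dx":0,"dy":0,"dz":0.0005,"roll":0}]'
```

```text
clock: 11.37
tcp_pos: [0.6038, 0.0574, 0.092]
ee_rot: [[0.159, 0.987, 0.001], [0.987, -0.159, -0.0], [0.0, 0.001, -1.0]]
ft_force: [-0.9, 0.3, 3.1]
width: 0.0001
```

```bash
python3 -m pendant '[{"jaw":0,"dx":0,"dy":0,"dz":0.0005,"roll":0},{"jaw":0,"dx":0,"dy":0,"dz":0.0005,"roll":0}]'
```

```text
clock: 11.53
tcp_pos: [0.6039, 0.0574, 0.092]
ee_rot: [[0.159, 0.987, 0.001], [0.987, -0.159, -0.0], [0.0, 0.001, -1.0]]
ft_force: [-0.8, -1.0, 5.1]
width: -0.0001
```

Contact at TCP z of about 0.0922, with a soft response of roughly 4–6 N per mm. I'll press to about 9 N.

```bash
python3 -m pendant '[{"jaw":0,"dx":0,"dy":0,"dz":0.0005,"roll":0},{"jaw":0,"dx":0,"dy":0,"dz":0.0005,"roll":0},{"jaw":0,"dx":0,"dy":0,"dz":0.0005,"roll":0}]'
```

```text
clock: 11.78
tcp_pos: [0.604, 0.0574, 0.0919]
ee_rot: [[0.159, 0.987, 0.001], [0.987, -0.159, -0.0], [0.0, 0.001, -1.0]]
ft_force: [-2.3, -0.1, 8.0]
width: 0.0002
```

```bash
python3 -m pendant '[{"jaw":0,"dx":0,"dy":0,"dz":0.0005,"roll":0},{"jaw":0,"dx":0,"dy":0,"dz":0.0005,"roll":0},{"jaw":0,"dx":0,"dy":0,"dz":0.0005,"roll":0}]'
```

```text
clock: 12.03
tcp_pos: [0.6041, 0.0574, 0.0918]
ee_rot: [[0.159, 0.987, 0.002], [0.987, -0.159, -0.0], [0.0, 0.002, -1.0]]
ft_force: [-3.1, -0.2, 11.0]
width: -0.0002
```

```bash
python3 -m pendant '[{"jaw":0,"dx":0,"dy":0.0015,"dz":0,"roll":0},{"jaw":0,"dx":0,"dy":0.003,"dz":0,"roll":0},{"jaw":0,"dx":0,"dy":0.0045,"dz":0,"roll":0},{"jaw":0,"dx":0,"dy":0.006,"dz":0,"roll":0}]'
```

```text
clock: 12.37
tcp_pos: [0.6108, 0.0563, 0.092]
ee_rot: [[0.159, 0.987, 0.003], [0.987, -0.159, -0.0], [0.0, 0.003, -1.0]]
ft_force: [-1.5, -0.5, 10.2]
width: 0.0001
```

```bash
python3 -m pendant '[{"jaw":0,"dx":0,"dy":0.0015,"dz":0,"roll":0},{"jaw":0,"dx":0,"dy":0.003,"dz":0,"roll":0},{"jaw":0,"dx":0,"dy":0.0045,"dz":0,"roll":0},{"jaw":0,"dx":0,"dy":0.006,"dz":0,"roll":0}]'; python3 -c "
from h import *
im=capture('wrist');cv2.imwrite('pics/w8.png',cv2.resize(np.clip(im[170:300,170:340,::-1]*2.0,0,255).astype('uint8'),None,fx=4.5,fy=4.5,interpolation=cv2.INTER_CUBIC))"
```

```text
clock: 12.7
tcp_pos: [0.6182, 0.0553, 0.092]
ee_rot: [[0.159, 0.987, 0.006], [0.987, -0.159, -0.0], [0.001, 0.006, -1.0]]
ft_force: [2.1, -0.9, 6.8]
width: 0.0001
```

View pics/w8.png

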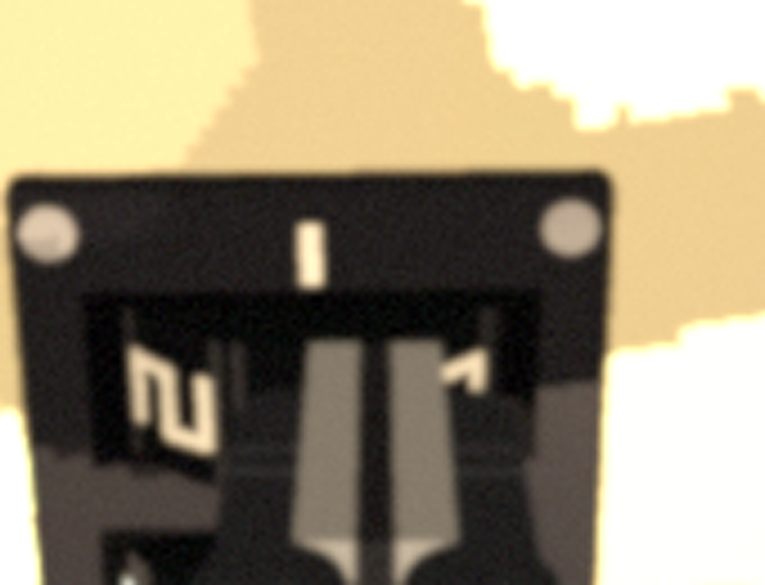

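The wheel rolled with the finger: 2 now sits to the left of the mark, so 1 is nearly at the mark. I'll lift, return and repeat.

```bash
python3 -m pendant '[{"jaw":0,"dx":0,"dy":0,"dz":-0.003,"roll":0},{"jaw":0,"dx":0,"dy":0,"dz":-0.006,"roll":0},{"jaw":0,"dx":0,"dy":-0.006,"dz":-0.006,"roll":0},{"jaw":0,"dx":0,"dy":-0.0155,"dz":-0.006,"roll":0},{"jaw":0,"dx":0,"dy":-0.0155,"dz":-0.004,"roll":0},{"jaw":0,"dx":0,"dy":-0.0155,"dz":-0.003,"roll":0},{"jaw":0,"dx":0,"dy":-0.0155,"dz":-0.003,"roll":0}]'; python3 -c "
from h import *
im=capture('wrist');cv2.imwrite('pics/w9.png',cv2.resize(np.clip(im[170:300,170:340,::-1]*2.0,0,255).astype('uint8'),None,fx=4.5,fy=4.5,interpolation=cv2.INTER_CUBIC))"
```

```text
clock: 13.33
tcp_pos: [0.5994, 0.0581, 0.0926]
ee_rot: [[0.159, 0.987, -0.001], [0.987, -0.159, -0.0], [-0.0, -0.001, -1.0]]
ft_force: [-0.2, 0.2, -0.0]
width: 0.0002
```

View pics/w9.png

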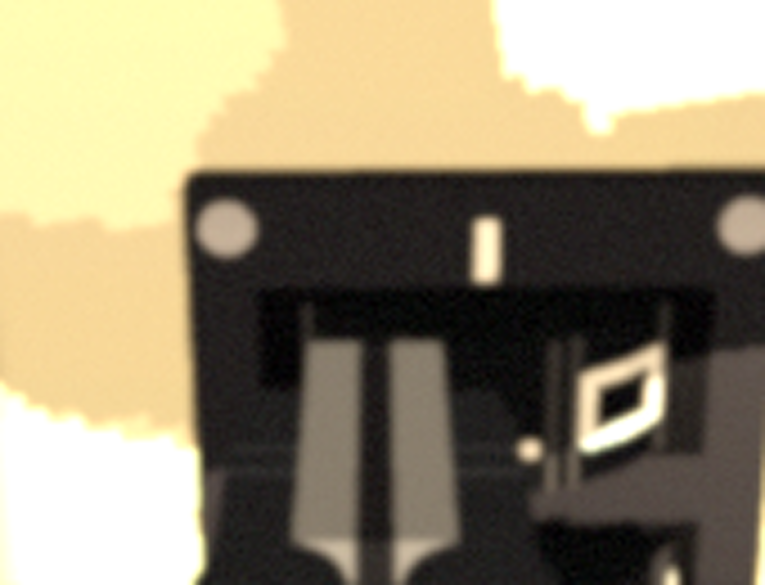

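```bash
python3 -m pendant '[{"jaw":0,"dx":0,"dy":0.0035,"dz":0,"roll":0},{"jaw":0,"dx":0,"dy":0.0035,"dz":0.0005,"roll":0},{"jaw":0,"dx":0,"dy":0.0035,"dz":0.001,"roll":0},{"jaw":0,"dx":0,"dy":0.0035,"dz":0.0015,"roll":0},{"jaw":0,"dx":0,"dy":0.0035,"dz":0.0015,"roll":0}]'
```

```text
clock: 13.8
tcp_pos: [0.6044, 0.0573, 0.0921]
ee_rot: [[0.159, 0.987, 0.001], [0.987, -0.159, -0.0], [0.0, 0.001, -1.0]]
ft_force: [0.8, -0.2, 2.4]
width: 0.0
```

```bash
python3 -m pendant '[{"jaw":0,"dx":0,"dy":0,"dz":0.0006,"roll":0},{"jaw":0,"dx":0,"dy":0,"dz":0.0012,"roll":0},{"jaw":0,"dx":0,"dy":0,"dz":0.0012,"roll":0}]'
```

```text
clock: 14.05
tcp_pos: [0.6046, 0.0573, 0.0919]
ee_rot: [[0.159, 0.987, 0.003], [0.987, -0.159, -0.0], [0.0, 0.003, -1.0]]
ft_force: [-1.3, -0.2, 8.2]
width: 0.0002
```

```bash
python3 -m pendant '[{"jaw":0,"dx":0,"dy":0.001,"dz":0.0004,"roll":0},{"jaw":0,"dx":0,"dy":0.0025,"dz":0.0004,"roll":0},{"jaw":0,"dx":0,"dy":0.004,"dz":0.0004,"roll":0},{"jaw":0,"dx":0,"dy":0.0055,"dz":0.0004,"roll":0},{"jaw":0,"dx":0,"dy":0.007,"dz":0.0004,"roll":0}]'
```

```text
clock: 14.47
tcp_pos: [0.6116, 0.0563, 0.092]
ee_rot: [[0.159, 0.987, 0.003], [0.987, -0.159, -0.0], [0.0, 0.003, -1.0]]
ft_force: [-1.1, -0.6, 10.2]
width: 0.0002
```

```bash
python3 -m pendant '[{"jaw":0,"dx":0,"dy":0.0015,"dz":0,"roll":0},{"jaw":0,"dx":0,"dy":0.003,"dz":0,"roll":0},{"jaw":0,"dx":0,"dy":0.0045,"dz":0,"roll":0},{"jaw":0,"dx":0,"dy":0.006,"dz":0,"roll":0},{"jaw":0,"dx":0,"dy":0.006,"dz":0,"roll":0}]'
```

```text
clock: 14.88
tcp_pos: [0.6196, 0.0551, 0.0919]
ee_rot: [[0.159, 0.987, 0.006], [0.987, -0.159, -0.0], [0.001, 0.006, -1.0]]
ft_force: [2.7, -0.7, 6.6]
width: -0.0002
```

```bash
python3 -m pendant '[{"jaw":0,"dx":0,"dy":0,"dz":-0.004,"roll":0},{"jaw":0,"dx":0,"dy":0,"dz":-0.015,"roll":0},{"jaw":0,"dx":0,"dy":0,"dz":-0.015,"roll":0}]'; python3 -c "
from h import *
goto((0.5995,0.0276,0.0985),-9)"
```

```text
clock: 15.13
tcp_pos: [0.617, 0.0554, 0.1066]
ee_rot: [[0.159, 0.987, 0.002], [0.987, -0.159, 0.0], [0.0, 0.002, -1.0]]
ft_force: [1.2, -0.9, 0.2]
width: 0.0002
tcp [0.617  0.0554 0.1066] yaw(tool y) -9.17 d [-0.0302 -0.0128  0.0081] roll -0.003
```

```bash
python3 -m pendant '[{"jaw":0,"dx":-0.015,"dy":-0.006,"dz":0,"roll":0},{"jaw":0,"dx":-0.03,"dy":-0.013,"dz":0,"roll":0},{"jaw":0,"dx":-0.03,"dy":-0.013,"dz":0.004,"roll":0},{"jaw":0,"dx":-0.03,"dy":-0.013,"dz":0.008,"roll":0},{"jaw":0,"dx":-0.03,"dy":-0.013,"dz":0.008,"roll":0}]'; python3 -c "
from h import *
im=capture('wrist');cv2.imwrite('pics/w10.png',cv2.resize(np.clip(im[150:300,170:340,::-1]*2.0,0,255).astype('uint8'),None,fx=4,fy=4,interpolation=cv2.INTER_CUBIC))"
```

```text
clock: 15.55
tcp_pos: [0.5975, 0.0272, 0.0959]
ee_rot: [[0.161, 0.987, -0.002], [0.987, -0.161, 0.0], [-0.0, -0.002, -1.0]]
ft_force: [-0.4, 0.3, -0.2]
width: 0.0002
```

View pics/w10.png

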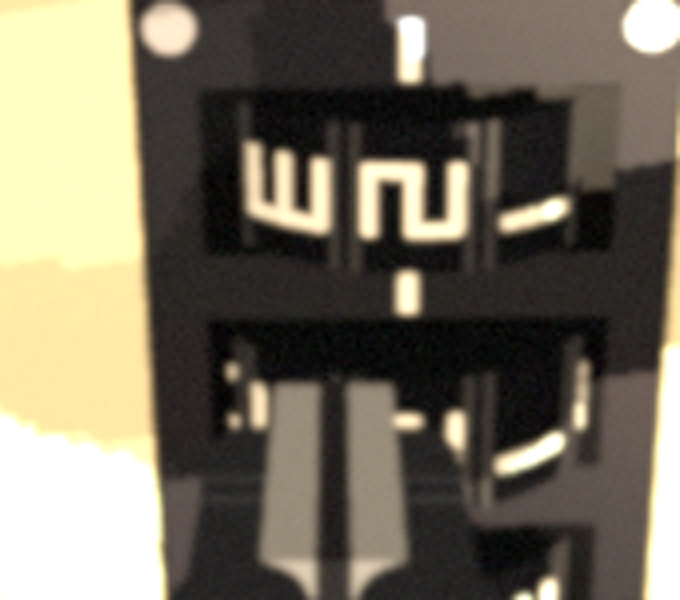

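Hundreds shows 2, clicked home. Now I'll feel for the tens crown.

```bash
python3 -m pendant '[{"jaw":0,"dx":0,"dy":0.002,"dz":0,"roll":0},{"jaw":0,"dx":0,"dy":0.002,"dz":0.0005,"roll":0},{"jaw":0,"dx":0,"dy":0.002,"dz":0.0005,"roll":0}]'
```

```text
clock: 15.85
tcp_pos: [0.6013, 0.0277, 0.0965]
ee_rot: [[0.159, 0.987, 0.0], [0.987, -0.159, 0.0], [0.0, 0.0, -1.0]]
ft_force: [0.1, -0.9, 0.7]
width: -0.0002
```

```bash
python3 -m pendant '[{"jaw":0,"dx":0,"dy":0,"dz":0.0005,"roll":0},{"jaw":0,"dx":0,"dy":0,"dz":0.0005,"roll":0}]'
```

```text
clock: 16.02
tcp_pos: [0.6009, 0.0277, 0.0959]
ee_rot: [[0.159, 0.987, -0.0], [0.987, -0.159, 0.0], [0.0, -0.0, -1.0]]
ft_force: [-0.1, 0.7, -0.9]
width: 0.0004
```

```bash
python3 -m pendant '[{"jaw":0,"dx":0,"dy":0,"dz":0.0005,"roll":0},{"jaw":0,"dx":0,"dy":0,"dz":0.0005,"roll":0}]'
```

```text
clock: 16.18
tcp_pos: [0.6008, 0.0276, 0.0955]
ee_rot: [[0.159, 0.987, -0.0], [0.987, -0.159, 0.0], [0.0, -0.0, -1.0]]
ft_force: [0.5, 0.6, 0.2]
width: 0.0
```

```bash
python3 -m pendant '[{"jaw":0,"dx":0,"dy":0,"dz":0.0005,"roll":0},{"jaw":0,"dx":0,"dy":0,"dz":0.0005,"roll":0}]'
```

```text
clock: 16.35
tcp_pos: [0.6009, 0.0276, 0.0954]
ee_rot: [[0.159, 0.987, 0.0], [0.987, -0.159, 0.0], [0.0, 0.0, -1.0]]
ft_force: [-0.0, 0.4, 2.9]
width: 0.0002
```

```bash
python3 -m pendant '[{"jaw":0,"dx":0,"dy":0,"dz":0.0005,"roll":0},{"jaw":0,"dx":0,"dy":0,"dz":0.0005,"roll":0}]'
```

```text
clock: 16.52
tcp_pos: [0.601, 0.0275, 0.0953]
ee_rot: [[0.159, 0.987, 0.001], [0.987, -0.159, 0.0], [0.0, 0.001, -1.0]]
ft_force: [-1.6, 0.1, 5.4]
width: 0.0002
```

```bash
python3 -m pendant '[{"jaw":0,"dx":0,"dy":0,"dz":0.0004,"roll":0},{"jaw":0,"dx":0,"dy":0,"dz":0.0008,"roll":0},{"jaw":0,"dx":0,"dy":0,"dz":0.0008,"roll":0}]'
```

```text
clock: 16.77
tcp_pos: [0.6013, 0.0275, 0.0952]
ee_rot: [[0.159, 0.987, 0.002], [0.987, -0.159, 0.0], [0.0, 0.002, -1.0]]
ft_force: [-2.4, 0.1, 9.6]
width: 0.0004
```

```bash
python3 -m pendant '[{"jaw":0,"dx":0,"dy":0.001,"dz":0.0001,"roll":0},{"jaw":0,"dx":0,"dy":0.0025,"dz":0.0001,"roll":0},{"jaw":0,"dx":0,"dy":0.004,"dz":0.0001,"roll":0},{"jaw":0,"dx":0,"dy":0.0055,"dz":0.0001,"roll":0},{"jaw":0,"dx":0,"dy":0.007,"dz":0.0001,"roll":0}]'
```

```text
clock: 17.18
tcp_pos: [0.6089, 0.0263, 0.0953]
ee_rot: [[0.159, 0.987, 0.003], [0.987, -0.159, -0.0], [0.0, 0.003, -1.0]]
ft_force: [0.5, -0.3, 8.2]
width: -0.0001
```

```bash
python3 -m pendant '[{"jaw":0,"dx":0,"dy":0.0015,"dz":0,"roll":0},{"jaw":0,"dx":0,"dy":0.003,"dz":0,"roll":0},{"jaw":0,"dx":0,"dy":0.0045,"dz":0,"roll":0},{"jaw":0,"dx":0,"dy":0.006,"dz":0,"roll":0},{"jaw":0,"dx":0,"dy":0.006,"dz":0,"roll":0}]'
```

```text
clock: 17.6
tcp_pos: [0.6161, 0.0253, 0.095]
ee_rot: [[0.159, 0.987, 0.005], [0.987, -0.159, -0.0], [0.001, 0.005, -1.0]]
ft_force: [1.9, 0.3, 6.2]
width: -0.0002
```

```bash
python3 -m pendant '[{"jaw":0,"dx":0,"dy":0,"dz":-0.003,"roll":0},{"jaw":0,"dx":0,"dy":0,"dz":-0.006,"roll":0},{"jaw":0,"dx":0,"dy":-0.006,"dz":-0.006,"roll":0},{"jaw":0,"dx":0,"dy":-0.013,"dz":-0.006,"roll":0},{"jaw":0,"dx":0,"dy":-0.013,"dz":-0.003,"roll":0},{"jaw":0,"dx":0,"dy":-0.013,"dz":-0.002,"roll":0},{"jaw":0,"dx":0,"dy":-0.013,"dz":-0.002,"roll":0}]'; python3 -c "
from h import *
im=capture('wrist');cv2.imwrite('pics/w11.png',cv2.resize(np.clip(im[150:300,170:340,::-1]*2.0,0,255).astype('uint8'),None,fx=4,fy=4,interpolation=cv2.INTER_CUBIC))"
```

```text
clock: 18.18
tcp_pos: [0.5993, 0.0276, 0.0953]
ee_rot: [[0.159, 0.987, -0.003], [0.987, -0.159, 0.0], [-0.0, -0.003, -1.0]]
ft_force: [-3.1, 0.3, 1.9]
width: -0.0002
```

View pics/w11.png

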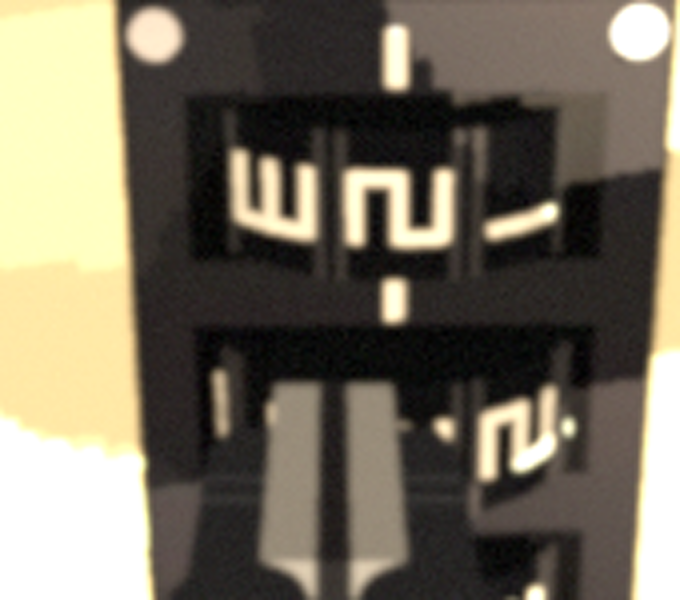

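```bash
python3 -m pendant '[{"jaw":0,"dx":0,"dy":0,"dz":0.0005,"roll":0},{"jaw":0,"dx":0,"dy":0,"dz":0.0005,"roll":0}]'
```

```text
clock: 18.4
tcp_pos: [0.6001, 0.0275, 0.0953]
ee_rot: [[0.159, 0.987, -0.001], [0.987, -0.159, 0.0], [-0.0, -0.001, -1.0]]
ft_force: [-4.0, 0.8, 5.0]
width: -0.0
```

```bash
python3 -m pendant '[{"jaw":0,"dx":0,"dy":0,"dz":0.0005,"roll":0},{"jaw":0,"dx":0,"dy":0,"dz":0.0005,"roll":0}]'
```

```text
clock: 18.57
tcp_pos: [0.6007, 0.0275, 0.0952]
ee_rot: [[0.159, 0.987, -0.0], [0.987, -0.159, -0.0], [-0.0, -0.0, -1.0]]
ft_force: [-3.0, -0.7, 6.4]
width: -0.0
```

```bash
python3 -m pendant '[{"jaw":0,"dx":0,"dy":0,"dz":0.0005,"roll":0},{"jaw":0,"dx":0,"dy":0,"dz":0.0006,"roll":0}]'
```

```text
clock: 18.73
tcp_pos: [0.6014, 0.0274, 0.0952]
ee_rot: [[0.159, 0.987, 0.002], [0.987, -0.159, -0.0], [0.0, 0.002, -1.0]]
ft_force: [-2.7, -0.8, 8.6]
width: 0.0
```

```bash
python3 -m pendant '[{"jaw":0,"dx":0,"dy":0.001,"dz":0.0001,"roll":0},{"jaw":0,"dx":0,"dy":0.0025,"dz":0.0001,"roll":0},{"jaw":0,"dx":0,"dy":0.004,"dz":0.0001,"roll":0},{"jaw":0,"dx":0,"dy":0.0055,"dz":0.0001,"roll":0},{"jaw":0,"dx":0,"dy":0.007,"dz":0.0001,"roll":0}]'
```

```text
clock: 19.15
tcp_pos: [0.6099, 0.0261, 0.0953]
ee_rot: [[0.159, 0.987, 0.005], [0.987, -0.159, -0.0], [0.0, 0.005, -1.0]]
ft_force: [0.8, 0.4, 6.3]
width: 0.0001
```

```bash
python3 -m pendant '[{"jaw":0,"dx":0,"dy":0.0015,"dz":0,"roll":0},{"jaw":0,"dx":0,"dy":0.003,"dz":0,"roll":0},{"jaw":0,"dx":0,"dy":0.0045,"dz":0,"roll":0},{"jaw":0,"dx":0,"dy":0.006,"dz":0,"roll":0},{"jaw":0,"dx":0,"dy":0.006,"dz":0,"roll":0}]'
```

```text
clock: 19.57
tcp_pos: [0.615, 0.0253, 0.0951]
ee_rot: [[0.159, 0.987, 0.003], [0.987, -0.159, -0.0], [0.0, 0.003, -1.0]]
ft_force: [0.9, -0.0, 8.1]
width: 0.0001
```

```bash
python3 -m pendant '[{"jaw":0,"dx":0,"dy":0,"dz":-0.004,"roll":0},{"jaw":0,"dx":0,"dy":0,"dz":-0.012,"roll":0},{"jaw":0,"dx":0,"dy":0,"dz":-0.012,"roll":0}]'; python3 -c "
from h import *
goto((0.5955,-0.0022,0.099),-9)"
```

```text
clock: 19.82
tcp_pos: [0.6143, 0.0254, 0.1069]
ee_rot: [[0.159, 0.987, 0.001], [0.987, -0.159, -0.0], [0.0, 0.001, -1.0]]
ft_force: [-0.3, 0.2, -0.8]
width: -0.0001
tcp [0.6143 0.0254 0.1069] yaw(tool y) -9.17 d [-0.0303 -0.0142  0.0079] roll -0.0029
```

```bash
python3 -m pendant '[{"jaw":0,"dx":-0.015,"dy":-0.006,"dz":0,"roll":0},{"jaw":0,"dx":-0.03,"dy":-0.0135,"dz":0,"roll":0},{"jaw":0,"dx":-0.03,"dy":-0.0135,"dz":0.004,"roll":0},{"jaw":0,"dx":-0.03,"dy":-0.0135,"dz":0.0065,"roll":0},{"jaw":0,"dx":-0.03,"dy":-0.0135,"dz":0.0065,"roll":0},{"jaw":0,"dx":-0.03,"dy":-0.0135,"dz":0.0065,"roll":0}]'; python3 -c "
from h import *
im=capture('wrist');cv2.imwrite('pics/w12.png',cv2.resize(np.clip(im[100:300,170:340,::-1]*2.0,0,255).astype('uint8'),None,fx=3,fy=3,interpolation=cv2.INTER_CUBIC))"
```

```text
clock: 20.32
tcp_pos: [0.5952, -0.0022, 0.099]
ee_rot: [[0.16, 0.987, -0.001], [0.987, -0.16, 0.0], [0.0, -0.001, -1.0]]
ft_force: [-0.2, 1.1, 0.2]
width: -0.0003
```

View pics/w12.png

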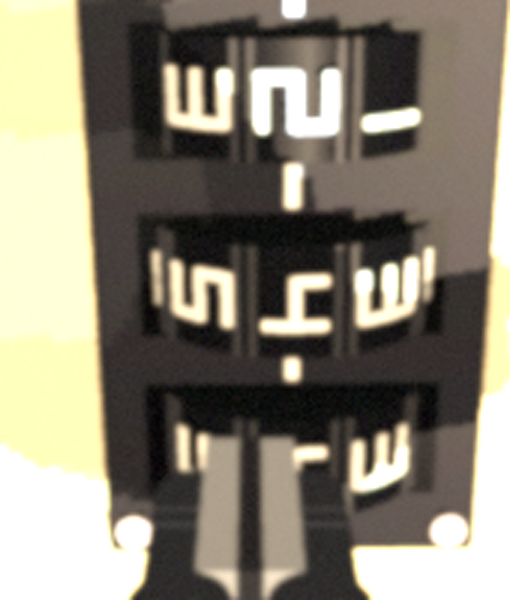

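Hundreds shows 2 and tens shows 4, both centred on the marks. Now the units wheel.

```bash
python3 -m pendant '[{"jaw":0,"dx":0,"dy":0,"dz":0.0005,"roll":0},{"jaw":0,"dx":0,"dy":0,"dz":0.0005,"roll":0}]'
```

```text
clock: 20.53
tcp_pos: [0.5958, -0.0018, 0.0989]
ee_rot: [[0.159, 0.987, 0.0], [0.987, -0.159, 0.0], [0.0, 0.0, -1.0]]
ft_force: [0.7, 0.7, 0.4]
width: 0.0
```

```bash
python3 -m pendant '[{"jaw":0,"dx":0,"dy":0,"dz":0.0005,"roll":0},{"jaw":0,"dx":0,"dy":0,"dz":0.0005,"roll":0}]'
```

```text
clock: 20.7
tcp_pos: [0.5956, -0.0019, 0.0984]
ee_rot: [[0.159, 0.987, 0.0], [0.987, -0.159, -0.0], [-0.0, 0.0, -1.0]]
ft_force: [-0.1, 0.6, 0.3]
width: -0.0002
```

```bash
python3 -m pendant '[{"jaw":0,"dx":0,"dy":0,"dz":0.0005,"roll":0},{"jaw":0,"dx":0,"dy":0,"dz":0.0005,"roll":0}]'
```

```text
clock: 20.87
tcp_pos: [0.5955, -0.0019, 0.0978]
ee_rot: [[0.159, 0.987, -0.0], [0.987, -0.159, -0.0], [-0.0, -0.0, -1.0]]
ft_force: [-0.4, -0.2, -0.5]
width: 0.0002
```

```bash
python3 -m pendant '[{"jaw":0,"dx":0,"dy":0,"dz":0.0005,"roll":0},{"jaw":0,"dx":0,"dy":0,"dz":0.0005,"roll":0}]'
```

```text
clock: 21.03
tcp_pos: [0.5955, -0.002, 0.0973]
ee_rot: [[0.159, 0.987, -0.0], [0.987, -0.159, 0.0], [-0.0, -0.0, -1.0]]
ft_force: [-0.6, -0.0, 0.2]
width: 0.0001
```

```bash
python3 -m pendant '[{"jaw":0,"dx":0,"dy":0,"dz":0.0005,"roll":0},{"jaw":0,"dx":0,"dy":0,"dz":0.0005,"roll":0}]'
```

```text
clock: 21.2
tcp_pos: [0.5954, -0.0021, 0.0968]
ee_rot: [[0.159, 0.987, -0.0], [0.987, -0.159, 0.0], [-0.0, -0.0, -1.0]]
ft_force: [-0.2, 0.3, 0.8]
width: -0.0002
```

```bash
python3 -m pendant '[{"jaw":0,"dx":0,"dy":0,"dz":0.0005,"roll":0},{"jaw":0,"dx":0,"dy":0,"dz":0.0005,"roll":0}]'; python3 -m pendant '[{"jaw":0,"dx":0,"dy":0,"dz":0.0005,"roll":0},{"jaw":0,"dx":0,"dy":0,"dz":0.0005,"roll":0}]'
```

```text
clock: 21.37
tcp_pos: [0.5955, -0.0021, 0.0963]
ee_rot: [[0.159, 0.987, -0.0], [0.987, -0.159, -0.0], [-0.0, -0.0, -1.0]]
ft_force: [-0.0, 0.0, -0.1]
width: 0.0002
clock: 21.53
tcp_pos: [0.5955, -0.0021, 0.0958]
ee_rot: [[0.159, 0.987, -0.0], [0.987, -0.159, 0.0], [-0.0, -0.0, -1.0]]
ft_force: [-0.6, -0.4, -0.1]
width: -0.0002
```

```bash
python3 -m pendant '[{"jaw":0,"dx":0,"dy":0,"dz":0.0005,"roll":0},{"jaw":0,"dx":0,"dy":0,"dz":0.0005,"roll":0}]'
```

```text
clock: 21.7
tcp_pos: [0.5955, -0.0021, 0.0953]
ee_rot: [[0.159, 0.987, -0.0], [0.987, -0.159, 0.0], [0.0, -0.0, -1.0]]
ft_force: [-1.0, 0.6, 0.4]
width: 0.0
```

```bash
python3 -m pendant '[{"jaw":0,"dx":0,"dy":0,"dz":0.0005,"roll":0},{"jaw":0,"dx":0,"dy":0,"dz":0.0005,"roll":0}]'
```

```text
clock: 21.87
tcp_pos: [0.5955, -0.002, 0.0948]
ee_rot: [[0.159, 0.987, -0.0], [0.987, -0.159, -0.0], [-0.0, -0.0, -1.0]]
ft_force: [-0.5, 0.6, -0.1]
width: 0.0003
```

```bash
python3 -m pendant '[{"jaw":0,"dx":0,"dy":0,"dz":0.0005,"roll":0},{"jaw":0,"dx":0,"dy":0,"dz":0.0005,"roll":0}]'
```

```text
clock: 22.03
tcp_pos: [0.5955, -0.002, 0.0943]
ee_rot: [[0.159, 0.987, -0.0], [0.987, -0.159, 0.0], [0.0, -0.0, -1.0]]
ft_force: [0.6, 0.1, -0.7]
width: -0.0001
```

```bash
python3 -m pendant '[{"jaw":0,"dx":0,"dy":0,"dz":0.0005,"roll":0},{"jaw":0,"dx":0,"dy":0,"dz":0.0005,"roll":0}]'; python3 -m pendant '[{"jaw":0,"dx":0,"dy":0,"dz":0.0005,"roll":0},{"jaw":0,"dx":0,"dy":0,"dz":0.0005,"roll":0}]'
```

```text
clock: 22.2
tcp_pos: [0.5955, -0.0021, 0.0938]
ee_rot: [[0.159, 0.987, -0.0], [0.987, -0.159, -0.0], [-0.0, -0.0, -1.0]]
ft_force: [0.5, 0.3, 0.1]
width: -0.0001
clock: 22.37
tcp_pos: [0.5956, -0.002, 0.0935]
ee_rot: [[0.159, 0.987, 0.0], [0.987, -0.159, 0.0], [0.0, 0.0, -1.0]]
ft_force: [1.0, 0.3, 0.3]
width: 0.0001
```

```bash
python3 -m pendant '[{"jaw":0,"dx":0,"dy":0,"dz":0.0005,"roll":0},{"jaw":0,"dx":0,"dy":0,"dz":0.0005,"roll":0}]'
```

```text
clock: 22.53
tcp_pos: [0.5957, -0.0021, 0.0934]
ee_rot: [[0.159, 0.987, 0.001], [0.987, -0.159, -0.0], [0.0, 0.001, -1.0]]
ft_force: [-1.1, 0.6, 3.7]
width: -0.0001
```

```bash
python3 -m pendant '[{"jaw":0,"dx":0,"dy":0,"dz":0.0005,"roll":0},{"jaw":0,"dx":0,"dy":0,"dz":0.0005,"roll":0}]'
```

```text
clock: 22.7
tcp_pos: [0.5958, -0.0021, 0.0933]
ee_rot: [[0.159, 0.987, 0.001], [0.987, -0.159, -0.0], [0.0, 0.001, -1.0]]
ft_force: [-1.4, -0.4, 6.4]
width: -0.0003
```

```bash
python3 -m pendant '[{"jaw":0,"dx":0,"dy":0,"dz":0.0005,"roll":0},{"jaw":0,"dx":0,"dy":0,"dz":0.0005,"roll":0}]'
```

```text
clock: 22.87
tcp_pos: [0.5959, -0.0021, 0.0932]
ee_rot: [[0.159, 0.987, 0.001], [0.987, -0.159, -0.0], [0.0, 0.001, -1.0]]
ft_force: [-2.2, -0.9, 9.6]
width: -0.0002
```

```bash
python3 -m pendant '[{"jaw":0,"dx":0,"dy":0.001,"dz":0.0001,"roll":0},{"jaw":0,"dx":0,"dy":0.0025,"dz":0.0001,"roll":0},{"jaw":0,"dx":0,"dy":0.004,"dz":0.0001,"roll":0},{"jaw":0,"dx":0,"dy":0.0055,"dz":0.0001,"roll":0},{"jaw":0,"dx":0,"dy":0.007,"dz":0.0001,"roll":0}]'
```

```text
clock: 23.28
tcp_pos: [0.6036, -0.0033, 0.0933]
ee_rot: [[0.159, 0.987, 0.003], [0.987, -0.159, -0.0], [0.0, 0.003, -1.0]]
ft_force: [-0.7, 0.1, 7.4]
width: 0.0005
```

```bash
python3 -m pendant '[{"jaw":0,"dx":0,"dy":0.0015,"dz":0,"roll":0},{"jaw":0,"dx":0,"dy":0.003,"dz":0,"roll":0},{"jaw":0,"dx":0,"dy":0.0045,"dz":0,"roll":0},{"jaw":0,"dx":0,"dy":0.006,"dz":0,"roll":0},{"jaw":0,"dx":0,"dy":0.006,"dz":0,"roll":0}]'
```

```text
clock: 23.7
tcp_pos: [0.6108, -0.0044, 0.0931]
ee_rot: [[0.159, 0.987, 0.005], [0.987, -0.159, -0.0], [0.0, 0.005, -1.0]]
ft_force: [1.8, -0.5, 6.6]
width: 0.0
```

```bash
python3 -m pendant '[{"jaw":0,"dx":0,"dy":0,"dz":-0.004,"roll":0},{"jaw":0,"dx":0,"dy":0,"dz":-0.015,"roll":0},{"jaw":0,"dx":0,"dy":0,"dz":-0.035,"roll":0},{"jaw":0,"dx":-0.03,"dy":0,"dz":-0.035,"roll":0},{"jaw":0,"dx":-0.05,"dy":-0.01,"dz":-0.035,"roll":0},{"jaw":0,"dx":-0.05,"dy":-0.01,"dz":-0.035,"roll":0},{"jaw":0,"dx":-0.05,"dy":-0.01,"dz":-0.035,"roll":0}]'; python3 -c "
from h import *
im,s=snap('wrist','w13');cv2.imwrite('pics/w13b.png',cv2.resize(np.clip(im[:,:,::-1]*1.5,0,255).astype('uint8'),None,fx=1.5,fy=1.5,interpolation=cv2.INTER_CUBIC)); goto((.59,-.08,.13))
print(look_for('wrist','start_top'))"
```

```text
clock: 24.28
tcp_pos: [0.5892, -0.0524, 0.127]
ee_rot: [[0.161, 0.987, -0.001], [0.987, -0.161, 0.001], [0.0, -0.002, -1.0]]
ft_force: [-0.5, 0.8, -0.3]
width: -0.0
tcp [ 0.5899 -0.0519  0.1269] yaw(tool y) -9.23 d [-0.0278  0.0046 -0.0031] roll None
[]
```

View pics/w13b.png

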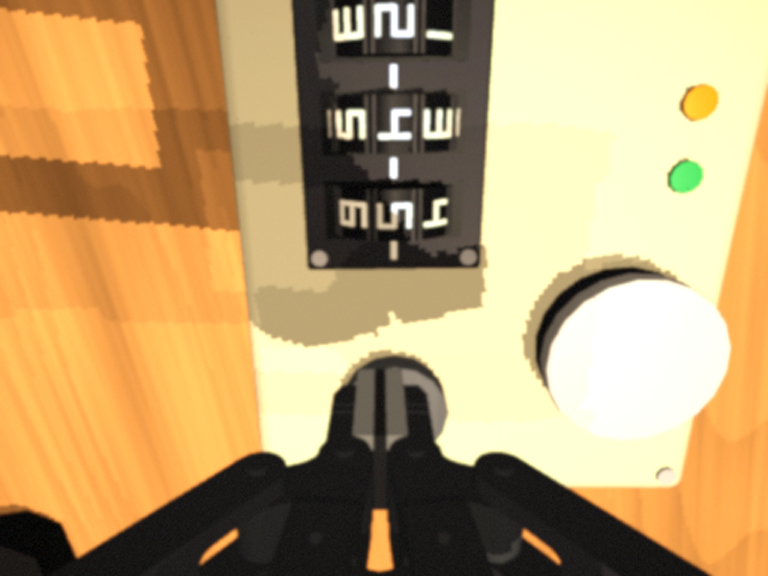

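The wheels show 2-4-5, each in line with its mark. Next is the green button, which I measured at (0.590, -0.083, 0.110).

```bash
python3 -m pendant '[{"jaw":0,"dx":-0.0305,"dy":0.004,"dz":0,"roll":0},{"jaw":0,"dx":-0.0305,"dy":0.004,"dz":0.01,"roll":0},{"jaw":0,"dx":-0.0305,"dy":0.004,"dz":0.024,"roll":0},{"jaw":0,"dx":-0.0305,"dy":0.004,"dz":0.026,"roll":0},{"jaw":0,"dx":-0.0305,"dy":0.004,"dz":0.026,"roll":0},{"jaw":0,"dx":-0.0305,"dy":0.004,"dz":0.026,"roll":0}]'; python3 -c "
from h import *
im=capture('side');cv2.imwrite('pics/s14.png',cv2.resize(im[150:240,250:340,::-1],None,fx=7,fy=7,interpolation=cv2.INTER_CUBIC)); goto((.59,-.083,.095))"
```

```text
clock: 24.88
tcp_pos: [0.5896, -0.0819, 0.1007]
ee_rot: [[0.159, 0.987, -0.001], [0.987, -0.159, 0.0], [0.0, -0.001, -1.0]]
ft_force: [0.7, 0.1, 0.1]
width: 0.0002
tcp [ 0.5899 -0.082   0.1011] yaw(tool y) -9.12 d [-0.001   0.0003  0.006 ] roll None
```

View pics/s14.png

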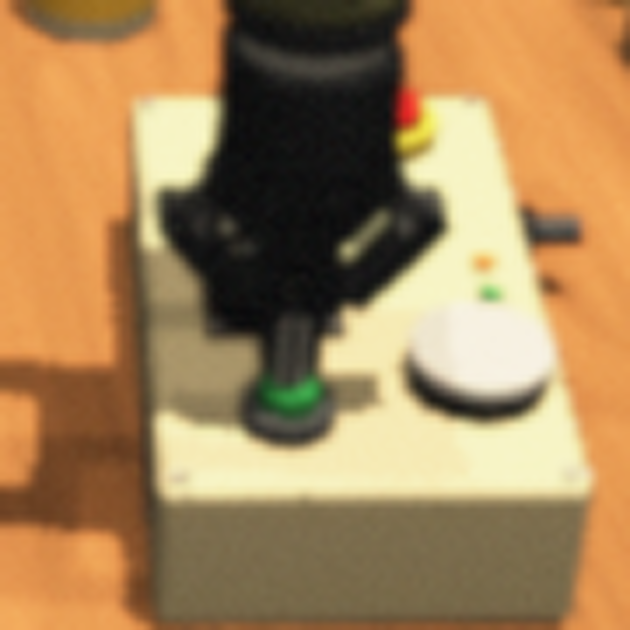

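The tip stands over the green button, and the knuckles clear the tin. I'll push down in steps.

```bash
python3 -m pendant '[{"jaw":0,"dx":0,"dy":0,"dz":0.002,"roll":0},{"jaw":0,"dx":0,"dy":0,"dz":0.004,"roll":0},{"jaw":0,"dx":0,"dy":0,"dz":0.006,"roll":0},{"jaw":0,"dx":0,"dy":0,"dz":0.006,"roll":0},{"jaw":0,"dx":0,"dy":0,"dz":0.006,"roll":0}]'
```

```text
clock: 25.35
tcp_pos: [0.5904, -0.0822, 0.0954]
ee_rot: [[0.159, 0.987, 0.002], [0.987, -0.159, 0.001], [0.001, 0.002, -1.0]]
ft_force: [0.8, 2.3, 4.6]
width: -0.0003
```

```bash
python3 -m pendant '[{"jaw":0,"dx":0,"dy":0,"dz":0.001,"roll":0},{"jaw":0,"dx":0,"dy":0,"dz":0.002,"roll":0},{"jaw":0,"dx":0,"dy":0,"dz":0.002,"roll":0}]'
```

```text
clock: 25.6
tcp_pos: [0.5904, -0.0823, 0.0938]
ee_rot: [[0.159, 0.987, 0.002], [0.987, -0.159, 0.001], [0.001, 0.002, -1.0]]
ft_force: [0.2, 3.8, 7.7]
width: -0.0
```

```bash
python3 -m pendant '[{"jaw":0,"dx":0,"dy":0,"dz":0.001,"roll":0},{"jaw":0,"dx":0,"dy":0,"dz":0.002,"roll":0},{"jaw":0,"dx":0,"dy":0,"dz":0.002,"roll":0}]'
```

```text
clock: 25.85
tcp_pos: [0.5905, -0.0822, 0.0936]
ee_rot: [[0.159, 0.987, 0.003], [0.987, -0.159, 0.0], [0.001, 0.003, -1.0]]
ft_force: [-3.2, 4.3, 18.0]
width: 0.0001
```

```bash
python3 -m pendant '[{"jaw":0,"dx":0,"dy":0,"dz":0.001,"roll":0},{"jaw":0,"dx":0,"dy":0,"dz":0.001,"roll":0}]'; python3 -c "
from h import *
im=capture('side');cv2.imwrite('pics/s15.png',cv2.resize(im[180:230,270:320,::-1],None,fx=12,fy=12,interpolation=cv2.INTER_CUBIC))
im=capture('wrist');cv2.imwrite('pics/w15.png',cv2.resize(np.clip(im[150:300,150:350,::-1]*1.6,0,255).astype('uint8'),None,fx=4,fy=4,interpolation=cv2.INTER_CUBIC))
im=cv2.imread('pics/s14.png')
"
```

```text
clock: 26.02
tcp_pos: [0.5905, -0.0822, 0.0935]
ee_rot: [[0.159, 0.987, 0.003], [0.987, -0.159, 0.0], [0.001, 0.003, -1.0]]
ft_force: [-3.7, 4.0, 23.1]
width: 0.0001
```

View pics/s15.png

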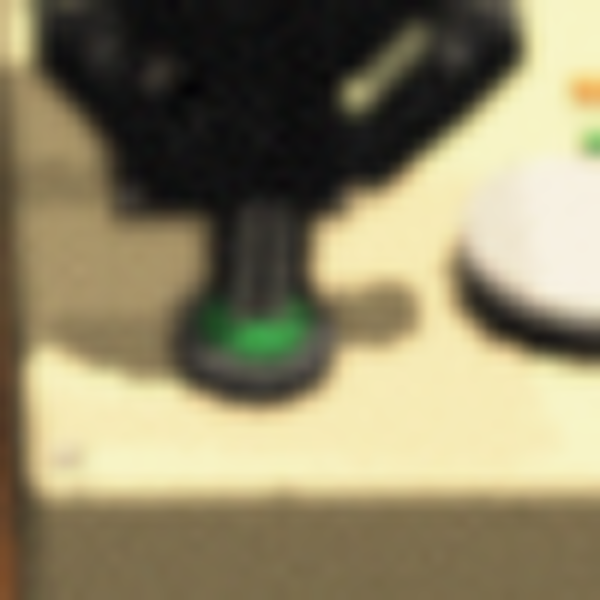

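View pics/w15.png

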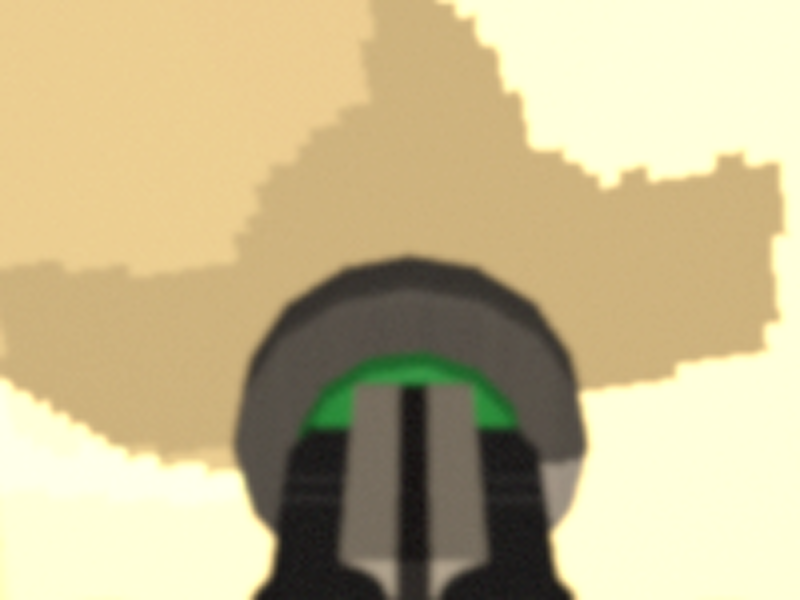

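The button is pressed hard against its stop: 23 N with no further travel, and the tip sits entirely on the green cap. Letting go and retreating.

```bash
python3 -m pendant '[{"jaw":0,"dx":0,"dy":0,"dz":-0.005,"roll":0},{"jaw":0,"dx":0,"dy":0,"dz":-0.02,"roll":0},{"jaw":0,"dx":0,"dy":0,"dz":-0.05,"roll":0},{"jaw":0,"dx":0,"dy":0,"dz":-0.08,"roll":0},{"jaw":0,"dx":-0.04,"dy":0,"dz":-0.10,"roll":0},{"jaw":0,"dx":-0.05,"dy":0,"dz":-0.11,"roll":0},{"jaw":0,"dx":-0.05,"dy":0,"dz":-0.11,"roll":0},{"jaw":0,"dx":-0.05,"dy":0,"dz":-0.11,"roll":0}]'; python3 -c "
from h import *
im,s=snap('wrist','w16');cv2.imwrite('pics/w16b.png',cv2.resize(np.clip(im[:,:,::-1]*1.5,0,255).astype('uint8'),None,fx=1.5,fy=1.5,interpolation=cv2.INTER_CUBIC))
im=capture('side');cv2.imwrite('pics/s16.png',cv2.resize(im[140:240,250:350,::-1],None,fx=6,fy=6,interpolation=cv2.INTER_CUBIC))"
```

```text
clock: 26.78
tcp_pos: [0.5812, -0.1328, 0.1998]
ee_rot: [[0.161, 0.987, -0.0], [0.987, -0.161, -0.0], [-0.0, -0.0, -1.0]]
ft_force: [-0.7, 0.0, -0.4]
width: -0.0002
```

View pics/w16b.png

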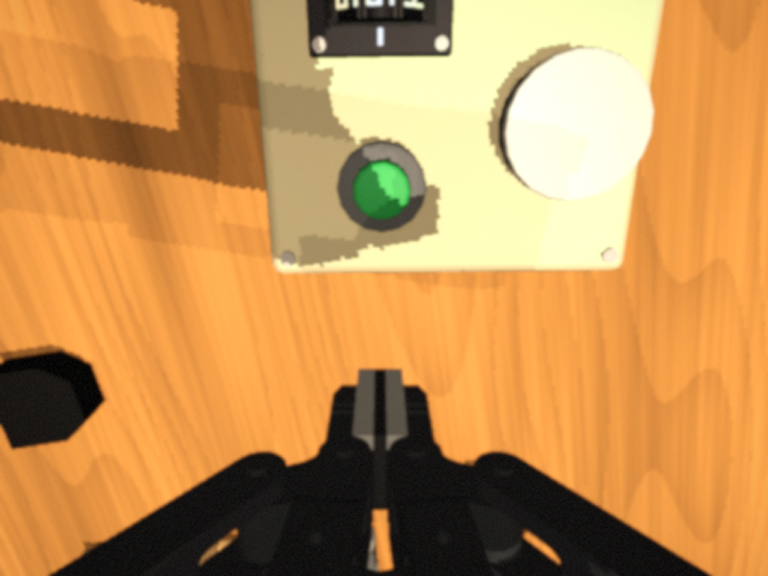

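View pics/s16.png

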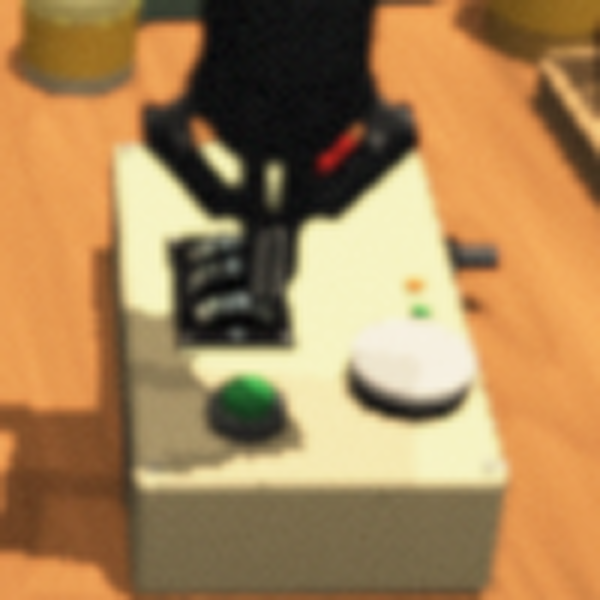

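```bash
python3 -c "
from h import *
T=np.load('pics/w16.npy')
a=back('wrist',(382/1.5,162/1.5),.110,T); b=back('wrist',(382/1.5,218/1.5),.110,T)
print(a,b,a-b)
R=np.array([[.159,.987,.003],[.987,-.159,0],[.001,.003,-1]]);T2=np.hstack([R,np.array([[.5905],[-.0822],[.0935]])])
for z in(.110,.107,.104,.101): print(z,back('wrist',(413/4+150,352/4+150),z,T2))
"
```

```text
[ 0.59179728 -0.07124767  0.11      ] [ 0.58765916 -0.09683922  0.11      ] [0.00413812 0.02559155 0.        ]
0.11 [ 0.59241428 -0.06607162  0.11      ]
0.107 [ 0.59219156 -0.06754827  0.107     ]
0.104 [ 0.59196885 -0.06902491  0.104     ]
0.101 [ 0.59174613 -0.07050156  0.101     ]
```

The cap's far edge in the pressed picture fits z of about 0.100–0.104, which means fully in (0.104). It has since sprung out again. One last look at the wheels.

```bash
python3 -m pendant '[{"jaw":0,"dx":0.03,"dy":0,"dz":-0.02,"roll":0},{"jaw":0,"dx":0.05,"dy":0,"dz":-0.04,"roll":0},{"jaw":0,"dx":0.05,"dy":0,"dz":-0.04,"roll":0},{"jaw":0,"dx":0.05,"dy":0,"dz":-0.04,"roll":0}]'; python3 -c "
from h import *
im,s=snap('wrist','w17');cv2.imwrite('pics/w17b.png',cv2.resize(np.clip(im[:,:,::-1]*1.5,0,255).astype('uint8'),None,fx=1.5,fy=1.5,interpolation=cv2.INTER_CUBIC))
print(s['ft_force'])"
```

```text
clock: 27.22
tcp_pos: [0.5898, -0.0811, 0.2394]
ee_rot: [[0.156, 0.988, -0.0], [0.988, -0.156, -0.0], [-0.0, -0.0, -1.0]]
ft_force: [-0.6, -0.0, -0.4]
width: -0.0
[-0.64363011 -0.01843518 -0.35494458]
```

View pics/w17b.png

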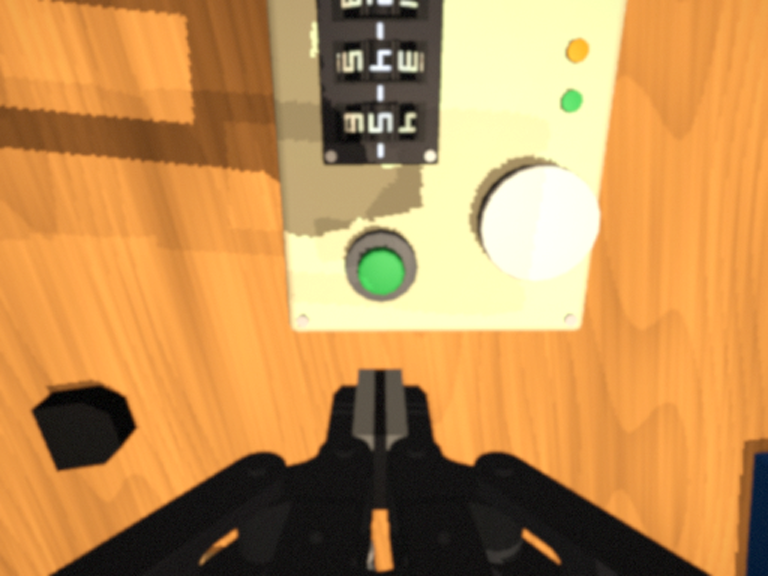

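The wheels still sit home on their marks, the green button stands out, and the arm touches nothing.

```bash
python3 -c "
from cell import *
print(finish_job())"
```

```text
the job is handed in; nothing more can be done
None
```

The timer reads 245, the green button was pushed fully in and has sprung back, and the job is handed in; the hand-in gave no verdict.

- **Wheels:** They started at 0-2-4. I rolled hundreds and tens two clicks each and units one. After the last roll, a picture showed 2, 4 and 5 each in line with its mark.
- **Wheel force:** The highest I read on the bank was about 11 N. Force is only reported at the end of each call, so short peaks in between were not seen.
- **Green button:** It was pressed against a hard stop at 23 N. The picture taken then puts the cap about 6–10 mm down, good to about 2 mm, which fits fully in.
- **Last checks:** The final picture (27 s on the clock) shows the button out again, tens and units still home, the tin in place and nothing touching the arm. The hundreds wheel was mostly out of that picture. I saw it at 2 before the button press and did not touch it after that. I never touched the red button, but it was not in the final picture.
- **Disagreement:** The notes say the fingertips stand 25 mm ahead of the tool point. The cameras put the shut tip 10–14 mm behind it, and contact agreed with the cameras, so I went by the pictures and the feel.

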